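# Rasp from the back of a crowded hook

## Task

Three rasps hang one behind another on one hook; I need the narrow flat one at the back. Move the front one and then the middle one to the empty spare hook, pushing each gently back along it, while it hangs there, until the hook's sprung stop visibly gives a few millimetres (the second pushes through the first) and keeping it there for a moment, but never ramming the stop to the end of its travel; then take the rear rasp off and stand it, blade down, in the plywood caddy. Leave both moved rasps hanging and everything let go, work without knocks, and do not disturb the bottle, the dome and the tin.

Things in the scene. Friction and masses are not known exactly. Their poses are not given: they have to be found in the camera images.
- full: Crowded hook: dark steel stand, foot 130 x 130 x 10 mm (origin: centre of its underside), 30 mm square post on it, and from the post a level flat strip 14 mm wide, 6 mm thick along its own -x (towards the robot), upper face 200 mm above the table, three rasps on it. Upturned tip from x = -179 to -185 mm, 10 mm higher than the strip. Axes: x from tip to post, z up.
- spare: Spare hook: a stand of the same sizes and axes as the crowded hook (origin: centre of the foot's underside; strip along -x, upper face 200 mm up, tip at x = -179 to -185 mm rising 10 mm), empty but for the sprung stop. A rasp lowered with its window centre at x = -155 mm clears the tip and the stop, and a first rasp that was pushed back.
- buffer (a joint): Travel of the stop, a black plate 24 mm wide, 22 mm tall on the spare strip, towards the post: 0 relaxed, 0.014 m at its end. Gives from 2 N, then 1 N per mm (5 N at 3 mm, 12 N at 10 mm), damped. Its relaxed front face is anywhere from x = -45 to -85 mm of the hook, not measured: feel for it. Push at least 3 mm for half a second; over 10 mm is rammed.
- rasp_front_grip (a point): Front rasp (nearest the tip), broad flat blade 60 x 4 x 100 mm long; handle block at the top 30 (x) x 40 (y) x 60 mm tall, pierced along x by a window 26 wide, 30 tall (wood 7 at the sides, 14 above, 16 below); total height 160, about 0.25 kg. This point: centre of the window, 131 above the lower end, z up. Grip across the 40 mm width. Hanging, the window roof lies on the strip, so this point is 15 mm below the strip's upper face.
- rasp_middle_grip (a point): Middle rasp, 2 to 15 mm behind, round blade 16 dia x 100 mm; handle block at the top 30 (x) x 40 (y) x 60 mm tall, pierced along x by a window 26 wide, 30 tall (wood 7 at the sides, 14 above, 16 below); total height 160, about 0.25 kg. This point: centre of the window, 131 above the lower end, z up. Grip across the 40 mm width. Hanging, the window roof lies on the strip, so this point is 15 mm below the strip's upper face.
- rasp_rear_grip (a point): Rear rasp, wanted; narrow flat blade 28 (y) x 8 x 100 mm; handle block at the top 30 (x) x 40 (y) x 60 mm tall, pierced along x by a window 26 wide, 30 tall (wood 7 at the sides, 14 above, 16 below); total height 160, about 0.25 kg. This point: centre of the window, 131 above the lower end, z up. Grip across the 40 mm width. Hanging, the window roof lies on the strip, so this point is 15 mm below the strip's upper face.
- caddy_mouth (a point): Fixed open-topped plywood box, 50 (its x) x 60 (its y) x 80 mm tall, wall and floor 5 mm, so 40 x 50 mm inside. This point is the centre of its mouth, 80 mm above the table; z up. The rear rasp stands in it blade down, its window centre then about 136 mm above the table, and may lean against the wall.
- rasp_front: The front rasp as a whole, origin at the centre of the lower end of its blade, 131 mm below its grip point.
- rasp_middle: The middle rasp as a whole, origin at the centre of the lower end of its blade.
- rasp_rear: The rear rasp as a whole, origin at the centre of the lower end of its blade.
- caddy: The caddy as a whole, origin at the centre of its underside, 80 mm below its mouth.
- glue: Bystander: plastic bottle, 52 mm in diameter, 130 mm tall, origin under its centre. Leave alone.
- dome: Bystander: dark rough dome (abrasive tool), 72 mm in diameter, 36 mm tall, origin under its centre. Leave alone.
- tin: Bystander: open tin, 68 mm in diameter, 70 mm tall, origin under its centre. Leave alone.
Mind the look-alikes: they are no part of the job. What is shaped like the rasp_rear but red is not meant. Leave any turquoise look-alike of the rasp_front alone.

How it is judged:
On the way, in this order (a step that is already met when the one before it is completed fails the run):
1. the front rasp hangs on the spare hook and is pressed back so that the sprung stop gives at least 3 mm (x of rasp_front_grip in the frame of spare between -0.172 and -0.03 m and y of rasp_front_grip in the frame of spare between -0.012 and 0.012 m and z of rasp_front_grip in the frame of spare between 0.178 and 0.195 m and value of joint buffer above 0.003 m), for 0.3 s.
2. the middle rasp hangs on the spare hook too and pushes the front one back so that the stop gives at least 3 mm (all of step 1 and x of rasp_middle_grip in the frame of spare between -0.172 and -0.03 m and y of rasp_middle_grip in the frame of spare between -0.012 and 0.012 m and z of rasp_middle_grip in the frame of spare between 0.178 and 0.195 m and contact force between rasp_middle and rasp_front above 2 N), for 0.3 s.
At the end, for the whole second after the job is handed in: Front and middle rasps hang on the spare strip between tip and post (window centre within 12 mm of its centre line, roof on the strip within 6 mm); the rear rasp stands in the caddy, blade end within 15 mm of the floor, leaning under 0.6 rad; all at rest (under 0.02 m/s) (x of rasp_front_grip in the frame of spare between -0.172 and -0.03 m and y of rasp_front_grip in the frame of spare between -0.012 and 0.012 m and z of rasp_front_grip in the frame of spare between 0.178 and 0.191 m and x of rasp_middle_grip in the frame of spare between -0.172 and -0.03 m and y of rasp_middle_grip in the frame of spare between -0.012 and 0.012 m and z of rasp_middle_grip in the frame of spare between 0.178 and 0.191 m and x of rasp_rear in the frame of caddy between -0.025 and 0.025 m and y of rasp_rear in the frame of caddy between -0.03 and 0.03 m and z of rasp_rear in the frame of caddy between -0.002 and 0.02 m and angle between rasp_rear's own z axis and vertical below 0.6 rad and linear speed of each of rasp_front, rasp_middle, rasp_rear below 0.02 m/s); the robot touches nothing.
It fails at once if the sprung stop was rammed (pushed more than 10 mm) (value of joint buffer above 0.01 m).
It fails at once if a rasp was knocked or forced against a hook or the caddy (hit or pressed with over 120 N) (contact force between any of rasp_front, rasp_middle, rasp_rear and full above 120 N or contact force between any of rasp_front, rasp_middle, rasp_rear and spare above 120 N or contact force between any of rasp_front, rasp_middle, rasp_rear and caddy above 120 N).
It fails at once if the bottle, the dome or the tin was disturbed (moved over 15 mm) (distance of any of glue, dome, tin from where it was at the start of the episode above 0.015 m).
It also fails if it takes over 72 s, if anything falls off the work surface, if the arm or the gripper's body presses on something with over 40 N, if the wrist force passes 120 N, or if a joint passes its speed limit or range.

## Robot

A 7-joint arm with a two-finger parallel gripper is mounted at the origin on the work surface. World frame = base frame: x ahead of the robot, y to its left, z up, the work surface at z = 0. Lengths are in m, angles in rad, forces in N, time in s.
With the tool pointing down it reaches from about 0.4 to 0.9 m from the base axis. Payload 5.5 kg.
Tool frame: the origin (TCP) lies on the centre line of the jaws, within the pads' length; the fingertips stand 25 mm ahead of it and the grasp point (between the pads) lies 6 mm ahead of it; z points along the fingers, x is the direction in which the jaws open and shut, and the axes are right-handed (so a half turn about z gives the same grasp; the last joint's range is limited). The gripper opens to 92 mm and grips with 3 to 60 N. Pads are 19 mm wide; open, the fingers measure 130 mm over their backs; the gripper's body (75 mm by 190 mm) begins 47 mm behind the grasp point.
Start: joints at [-0.879, 0.501, -0.427, 1.55, 0.221, 1.138, -0.21], TCP at [0.27, 0.591, 0.252] pointing down, gripper open.
Joint ranges: [-2.88, 2.88], [-0.31, 2.03], [-1.54, 1.56], [0.2, 2.42], [-1.41, 4.55], [0.19, 2.02], [-2.57, 2.57]. Speed limits (rad/s): [2.57, 2.57, 3.14, 3.14, 3.14, 3.14, 3.14].

## Interface

Orientations are given as a unit quaternion [x, y, z, w].
In Python, from plant import ctrl gives the robot as it stands.
- The arm moves only by the tool carry_out, never from a script. Its argument "commands" is a list of rows, each a list of 3 entries, a list of its own where there are three numbers: the closure in counts, from 0 (fully open) to 255 (shut), then the shift along the tool's x, y, z in cm, then the turn, a rotation vector about the tool's x, y, z in rad. A call has 1 to 12 rows; each row is the pose to reach, as a shift and turn from the pose commanded when the call began, along the tool's axes at that moment; what a row does not reach only later rows make up. A row lasts 1/8 s, in which the tool goes at most 62.5 mm and 10.7 degrees, less where a joint would pass 70% of its speed; a pose out of reach is approached as far as the arm can. A call with a gripper value outside its range is refused whole. The fingers move at their own pace and stop on an object; "force" is the grip in N (left out, the last holds). Time passes only in rows, so rows that repeat a pose let the fingers close. It gives the time, the measured TCP pose, the force and the opening at its end, in the units of the state.
- ctrl.state(): the state, without advancing time (a new reading comes with each control period).
- ctrl.get_image(name): name is "scene" or "side" or "wrist"; returns the picture (400x640x3 uint8, red, green, blue); there is no depth.
- ctrl.calibration(name): a dict with "camera_matrix" (3x3 intrinsics, pixels), "k1" (the pictures are not rectified: a ray, as slopes to the right and down, at radius r is drawn at 1 + k1 r^2 times it, then the intrinsics apply), "R" (3x3) and "t" (3): a world point X has camera coordinates R X + t. Camera axes: x right, y down, z forward; pixel columns grow to the right and rows downward; lengths in m; the calibration is good to about 2 mm. A picture is of the moment at which its call begins: read the wrist's pose just before it. calibration takes no time and is no camera call; for the wrist camera it gives the pose at the moment of the call.
- ctrl.sign_off(): hands the job in, once; it reports no verdict.
The state is a dict: "t": time; "joints": joint angles; "joint_velocities": joint speeds; "joint_torque": joint torques, N m; "tcp_pos": TCP position; "ee_rot": TCP orientation; "wrist_force": force on the tool from outside, world axes, zero at the start; "moment": the same for the moment, N m; "finger_gap": finger opening in m.
Only numpy, scipy, OpenCV 4.12 (cv2) and the standard library are available. Lean on these libraries where they do the work, as an engineer would, in place of code of your own. Each camera call takes 0.05 s, during which the arm holds its last target.

## Working session

There is one attempt and no reset: what is moved stays moved. The work goes in short steps, Python scripts to look and compute and a tool call to move; the robot and the scene stay as the last step left them, time stands still between calls to the robot, and variables do not carry over. Pictures are saved under pics/ and viewed, and the job is handed in when it is done.

Besides the shell and the picture viewer there is one more tool, called as name(argument=value, ...) on one line, values as JSON. carry_out: Moves the arm, as the interface text tells. Its arguments: {"type":"object","properties":{"commands":{"type":"array","items":{"type":"array"}},"force":{"type":"number"}},"required":["commands"]}

```bash
ls; mkdir -p pics; python3 - <<'E'
from plant import ctrl
import cv2,json
s=ctrl.state();print({k:(v if not hasattr(v,'tolist') else v.tolist()) for k,v in s.items()})
for n in ["scene","side","wrist"]:
    c=ctrl.calibration(n);print(n,c)
    cv2.imwrite(f"pics/{n}0.png",ctrl.get_image(n)[:,:,::-1])
E
```

```text
pics
{'t': 0.0, 'joints': [-0.8788145498519798, 0.5018549012700284, -0.42677442629241746, 1.5514445917030504, 0.22081125632633816, 1.1382677676682624, -0.2102878403396387], 'joint_velocities': [-0.001304856012737383, -0.0014023811694746334, 0.0011503916402746362, 0.0011818972547321047, 0.0009654664126971316, 0.00019862746426436482, 0.0001883554247158911], 'joint_torque': [0.0009618588592275046, -56.659008264541626, -5.816006809473038, -27.91117250919342, -0.06871679099276662, 0.03078135196119547, 0.00017490587197244167], 'tcp_pos': [0.27003161142147847, 0.5905510435401138, 0.25067463707792015], 'ee_rot': [0.8413414840188429, 0.5405030874831185, -0.0008220386829466017, 0.0004939054475490032], 'wrist_force': [-0.9421582322645617, 0.011446409409261832, -0.6303839121953028], 'moment': [-0.033297068910485415, 0.04866483812954901, -0.05239911314569135], 'finger_gap': 0.09192013697169378}
scene {'camera_matrix': array([[488.10063491,   0.        , 314.49804522],
       [  0.        , 488.10063491, 202.5584357 ],
       [  0.        ,   0.        ,   1.        ]]), 'k1': -0.07132750811393317
[... 327 characters left out ...]
5],
       [  0.        ,   0.        ,   1.        ]]), 'k1': -0.08906823793919572, 'R': array([[ 0.99543804, -0.09490796,  0.00977652],
       [-0.06187256, -0.72013511, -0.69106962],
       [ 0.07262842,  0.68731209, -0.72272208]]), 't': array([-0.57888005,  0.18675944,  1.06645211])}
wrist {'camera_matrix': array([[318.69646224,   0.        , 321.95609415],
       [  0.        , 318.69646224, 202.15629929],
       [  0.        ,   0.        ,   1.        ]]), 'k1': -0.005131713645496035, 'R': array([[ 0.41664136,  0.9090689 , -0.0019266 ],
       [ 0.88154216, -0.40350599,  0.24508436],
       [ 0.22202117, -0.10381066, -0.96949984]]), 't': array([-0.64937538, -0.03109676,  0.38843905])}
```

View pics/scene0.png

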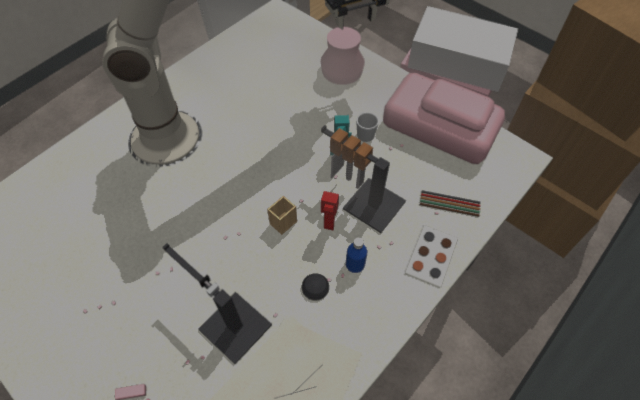

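View pics/side0.png

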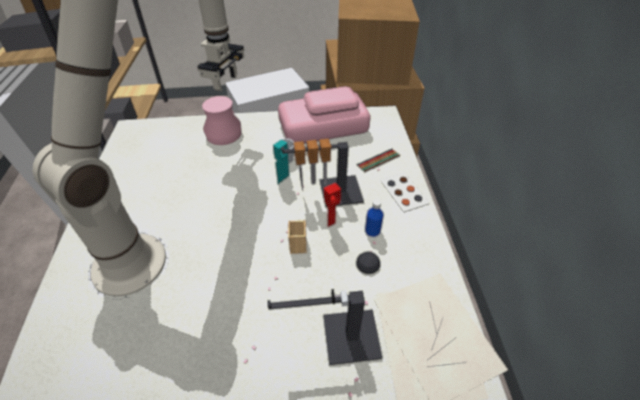

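View pics/wrist0.png

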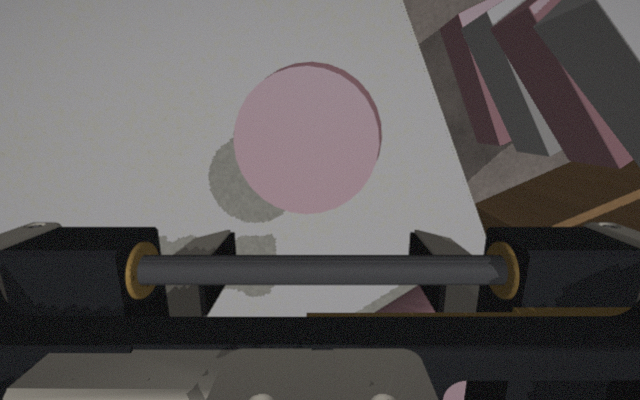

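The scene view shows the crowded hook with three orange rasps at (340,143), (352,150) and (364,157). The turquoise look-alike is at (342,125) and the red one at (330,210). The spare hook's tip is at (167,247) with its stop near (208,283), the caddy mouth is at (282,208), the bottle at (356,257), the dome at (316,287) and the tin at (367,125). I'll enlarge these.

```bash
cat > h.py <<'E'
import numpy as np, cv2
from plant import ctrl
def ray(cal,u,v):
    K=cal["camera_matrix"]
    xd=np.array([(u-K[0,2])/K[0,0],(v-K[1,2])/K[1,1]])
    x=xd.copy()
    for _ in range(20): x=xd/(1+cal["k1"]*(x@x))
    d=cal["R"].T@np.array([x[0],x[1],1]); o=-cal["R"].T@cal["t"]
    return o,d/np.linalg.norm(d)
def onz(cal,u,v,z):
    o,d=ray(cal,u,v); return o+d*(z-o[2])/d[2]
def tri(c1,p1,c2,p2):
    o1,d1=ray(c1,*p1);o2,d2=ray(c2,*p2)
    A=np.stack([d1,-d2],1);s=np.linalg.lstsq(A,o2-o1,rcond=None)[0]
    a=o1+s[0]*d1;b=o2+s[1]*d2
    return (a+b)/2,np.linalg.norm(a-b)
def proj(cal,X):
    c=cal["R"]@np.asarray(X)+cal["t"];x=c[:2]/c[2];x=x*(1+cal["k1"]*(x@x))
    K=cal["camera_matrix"];return K[:2,:2]@x+K[:2,2]
def crop(img,u0,v0,w,h,s,name):
    cv2.imwrite(name,cv2.resize(img[v0:v0+h,u0:u0+w],None,fx=s,fy=s,interpolation=cv2.INTER_CUBIC))
E
python3 - <<'E'
from h import *
a=cv2.imread("pics/scene0.png");b=cv2.imread("pics/side0.png")
crop(a,290,100,130,100,6,"pics/c1.png");crop(a,150,230,130,100,6,"pics/c2.png")
crop(b,260,125,110,100,6,"pics/c3.png");crop(b,255,270,130,100,6,"pics/c4.png")
E
```

```text
(no output)
```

View pics/c1.png

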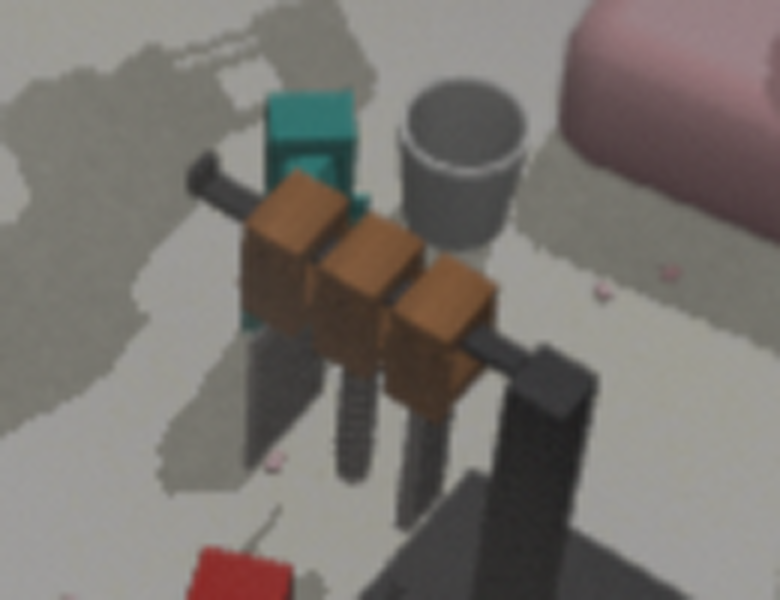

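View pics/c2.png

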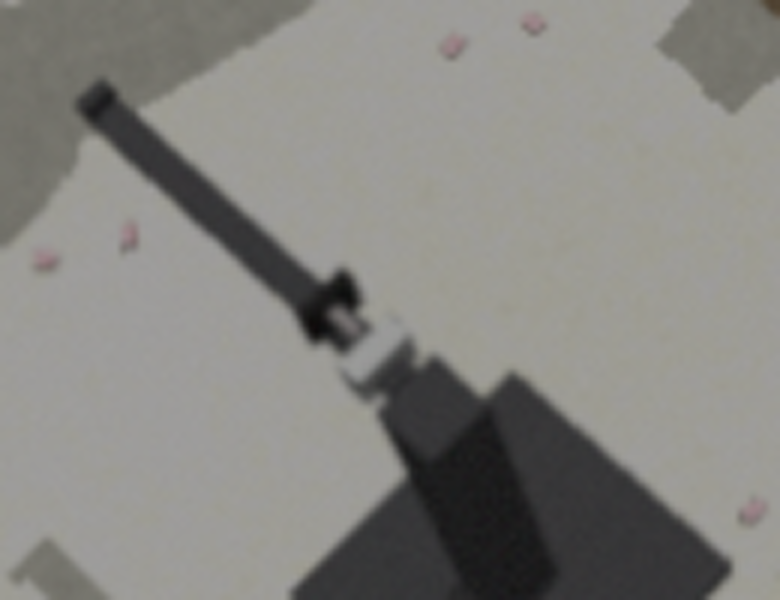

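View pics/c3.png

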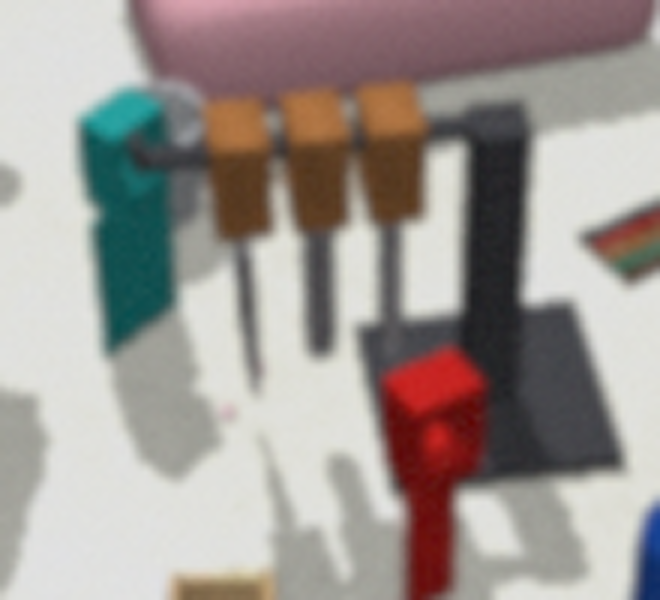

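View pics/c4.png

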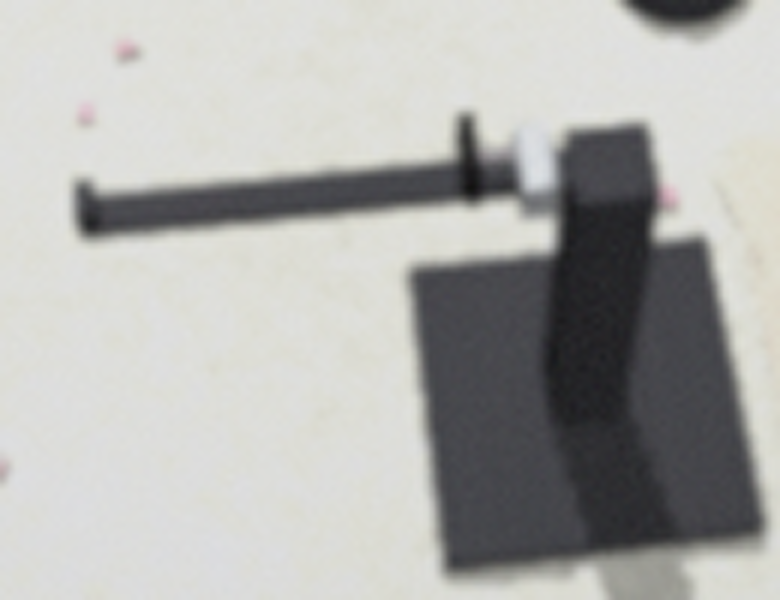

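Close crop check (c1): the broad blade is the front rasp, the round blade is the middle one, and the narrow flat blade by the post is the rear one (handle top at scene ≈(363,149)). The red one at (330,210) and the turquoise one at (342,125) are separate look-alikes. Next I'll measure by pixel and triangulation.

```bash
python3 - <<'E'
from h import *
S=ctrl.calibration("scene");D=ctrl.calibration("side")
cr=lambda U,V,u0,v0:((U+.5)/6-.5+u0,(V+.5)/6-.5+v0)
# spare
print("spare strip line, scene z=.2")
for p in [(97,98,.21),(150,162,.2),(205,205,.2),(260,255,.2),(310,302,.2),(375,350,.2)]:
    print(p,onz(S,*cr(p[0],p[1],150,230),p[2])[:2].round(4))
print("side strip")
for p in [(92,198,.21),(160,203,.2),(300,191,.2),(440,183,.2),(468,165,.21)]:
    print(p,onz(D,*cr(p[0],p[1],255,270),p[2])[:2].round(4))
print("foot side z=.01",[onz(D,*cr(U,V,255,270),.01)[:2].round(4) for U,V in [(412,270),(706,240),(765,530),(450,570)]])
print("full rasps tops, z=.214 scene",[onz(S,*cr(U,V,290,100),.214)[:2].round(4) for U,V in [(296,212),(372,256),(443,300)]])
print("side",[onz(D,*cr(U,V,260,125),.214)[:2].round(4) for U,V in [(238,125),(315,118),(390,110)]])
print("foot full side",[onz(D,*cr(U,V,260,125),.01)[:2].round(4) for U,V in [(362,327),(572,303),(622,465)]])
print("tip scene",onz(S,*cr(205,165,290,100),.21)[:2],"side",onz(D,*cr(140,142,260,125),.21)[:2])
E
```

```text
spare strip line, scene z=.2
(97, 98, 0.21) [ 0.4326 -0.2704]
(150, 162, 0.2) [ 0.4625 -0.2724]
(205, 205, 0.2) [ 0.4915 -0.2699]
(260, 255, 0.2) [ 0.522  -0.2692]
(310, 302, 0.2) [ 0.5497 -0.2691]
(375, 350, 0.2) [ 0.5812 -0.2656]
side strip
(92, 198, 0.21) [ 0.4357 -0.2706]
(160, 203, 0.2) [ 0.4578 -0.2689]
(300, 191, 0.2) [ 0.5057 -0.2684]
(440, 183, 0.2) [ 0.5538 -0.2696]
(468, 165, 0.21) [ 0.5634 -0.269 ]
foot side z=.01 [array([ 0.5498, -0.2062]), array([ 0.6767, -0.204 ]), array([ 0.6787, -0.3308]), array([ 0.5534, -0.3345])]
full rasps tops, z=.214 scene [array([0.5146, 0.2296]), array([0.5543, 0.2327]), array([0.5915, 0.2343])]
side [array([0.5169, 0.2272]), array([0.5546, 0.2295]), array([0.5917, 0.2327])]
foot full side [array([0.5818, 0.2951]), array([0.705 , 0.3051]), array([0.7134, 0.1747])]
tip scene [0.46589537 0.22604756] side [0.46889081 0.22312982]
```

```bash
python3 - <<'E'
from h import *
a=cv2.imread("pics/scene0.png");b=cv2.imread("pics/side0.png")
crop(a,255,185,90,80,8,"pics/c5.png");crop(b,275,210,60,60,10,"pics/c6.png")
E
```

```text
(no output)
```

View pics/c5.png

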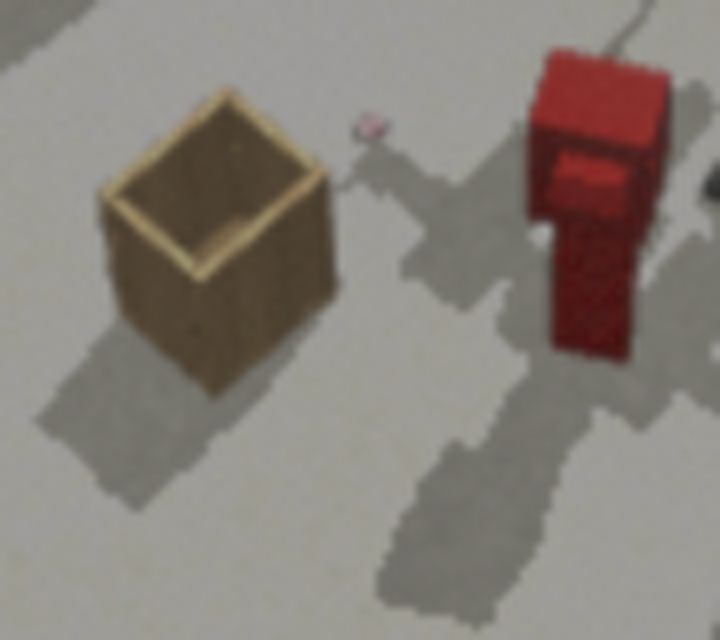

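View pics/c6.png

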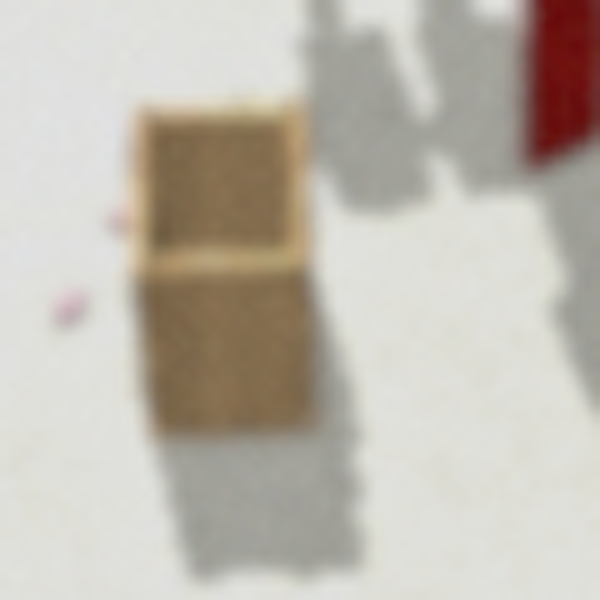

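```bash
python3 - <<'E'
from h import *
from scipy.spatial.transform import Rotation as Ro
S=ctrl.calibration("scene");D=ctrl.calibration("side");W=ctrl.calibration("wrist");s=ctrl.state()
c8=lambda U,V:((U+.5)/8-.5+255,(V+.5)/8-.5+185)
c10=lambda U,V:((U+.5)/10-.5+275,(V+.5)/10-.5+210)
A=np.array([onz(S,*c8(*p),.08)[:2] for p in [(228,90),(325,175),(200,278),(103,192)]])
B=np.array([onz(D,*c10(*p),.08)[:2] for p in [(140,105),(312,105),(308,265),(137,268)]])
print("caddy",A.round(4),A.mean(0),B.round(4),B.mean(0))
cr=lambda U,V,u0,v0:((U+.5)/6-.5+u0,(V+.5)/6-.5+v0)
print("turq",tri(S,cr(310,110,290,100),D,cr(122,115,260,125)))
print("red",tri(S,c8(605,78),D,cr(435,375,260,125)))
print("tin",onz(S,367,120,.07),"bottle",tri(S,(359,241),D,(377,205)), "bottle base",onz(S,356,265,0),"dome",onz(S,316,288,.02))
R=Ro.from_quat(s["ee_rot"]).as_matrix()
print("cam in tool",R.T@(-W["R"].T@W["t"]-s["tcp_pos"]), "cam axes in tool",(W["R"]@R).round(3))
E
```

```text
caddy [[ 0.4709  0.0574]
 [ 0.5182  0.0547]
 [ 0.515  -0.0013]
 [ 0.4681  0.0008]] [0.49307681 0.02789402] [[ 0.4731  0.0584]
 [ 0.5222  0.0542]
 [ 0.5179 -0.0036]
 [ 0.4709 -0.0006]] [0.49600392 0.02710941]
turq (array([0.45479557, 0.31286968, 0.1608343 ]), np.float64(0.006283853801654068))
red (array([0.59926539, 0.10023993, 0.16390319]), np.float64(0.005976663127716483))
tin [0.4644235  0.42631043 0.07      ] bottle (array([0.72382923, 0.0656169 , 0.11830935]), np.float64(0.010290881023828522)) bottle base [0.72657037 0.06337438 0.        ] dome [ 0.6968968  -0.06157887  0.02      ]
cam in tool [ 0.00052709 -0.0644835  -0.13219642] cam axes in tool [[ 1.     0.001  0.   ]
 [-0.001  0.969 -0.245]
 [-0.     0.245  0.969]]
```

```bash
cat > pl.py <<'E'
from h import *
import json,os
from scipy.spatial.transform import Rotation as Ro
F="cmd.json"
def rot(yaw): # jaws' x axis at 90deg+yaw, z down
    x=np.array([-np.sin(yaw),np.cos(yaw),0]);z=np.array([0,0,-1.]);return np.stack([x,np.cross(z,x),z],1)
def load():
    if os.path.exists(F):
        d=json.load(open(F));return np.array(d[0]),np.array(d[1])
    return np.array([.270,.591,.252]),None
def st():
    s=ctrl.state();p,R=load()
    e=Ro.from_quat(s["ee_rot"]).as_matrix()
    print("t %.2f tcp %s cmd-err %s yaw %.4f gap %.4f F %s M %s"%(s["t"],np.round(s["tcp_pos"],4),np.round(np.array(s["tcp_pos"])-p,4),np.arctan2(-e[0,0],e[1,0]),s["finger_gap"],np.round(s["wrist_force"],2),np.round(s["moment"],2)))
    return s
def plan(wps,save=True):
    p0,R0=load()
    if R0 is None: R0=Ro.from_quat(ctrl.state()["ee_rot"]).as_matrix(); 
    for pos,yaw in wps:
        sh=R0.T@(np.array(pos)-p0)*100; tv=Ro.from_matrix(R0.T@rot(yaw)).as_rotvec()
        print(np.round(sh,2).tolist(),np.round(tv,3).tolist(),"n>=%.1f"%(np.linalg.norm(sh)/6.25))
    if save: json.dump([list(map(float,pos)),rot(yaw).tolist()],open(F,"w"))
E
python3 - <<'E'
from pl import *
Y=.06
plan([((.30,.50,.35),-.2),((.42,.228,.35),Y)])
E
```

```text
[-7.04, 6.51, -9.79] [-0.0, 0.001, -0.229] n>=2.2
[-26.79, 28.73, -9.76] [-0.0, 0.001, -0.489] n>=6.5
```

carry_out(commands=[[0, [-7.04, 6.51, -9.79], [0, 0.001, -0.2]], [0, [-7.04, 6.51, -9.79], [0, 0.001, -0.229]], [0, [-7.04, 6.51, -9.79], [0, 0.001, -0.229]], [0, [-26.79, 28.73, -9.76], [0, 0.001, -0.489]], [0, [-26.79, 28.73, -9.76], [0, 0.001, -0.489]], [0, [-26.79, 28.73, -9.76], [0, 0.001, -0.489]], [0, [-26.79, 28.73, -9.76], [0, 0.001, -0.489]], [0, [-26.79, 28.73, -9.76], [0, 0.001, -0.489]], [0, [-26.79, 28.73, -9.76], [0, 0.001, -0.489]], [0, [-26.79, 28.73, -9.76], [0, 0.001, -0.489]], [0, [-26.79, 28.73, -9.76], [0, 0.001, -0.489]]])

```text
t: 1.52
tcp_pos: [0.4193, 0.2299, 0.349]
ee_rot: [0.684, 0.729, 0.0, -0.001]
wrist_force: [-0.2, -0.7, -0.8]
finger_gap: 0.0917
```

```bash
python3 - <<'E'
from pl import *
s=st();W=ctrl.calibration("wrist");im=ctrl.get_image("wrist")[:,:,::-1]
cv2.imwrite("pics/w1.png",im);np.save("w1cal.npy",W,allow_pickle=True)
E
```

```text
t 1.52 tcp [0.4193 0.2299 0.349 ] cmd-err [-0.0007  0.0019 -0.001 ] yaw 0.0634 gap 0.0917 F [-0.2  -0.72 -0.84] M [0.04 0.03 0.03]
```

View pics/w1.png

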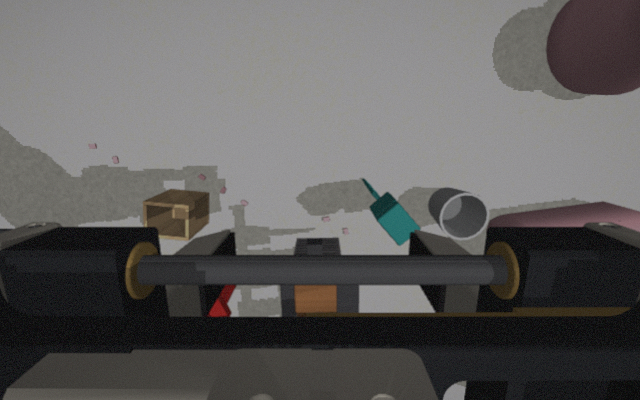

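The wrist view shows the tip (317,242), the front handle (316,295) behind the gripper bar, turquoise (400,215) and the caddy (177,213). I'll move further out so that the hook is in the clear.

```bash
python3 - <<'E'
from pl import *
plan([((.60,.232,.36),.06)])
E
```

```text
[-0.68, 17.99, -1.0] [0.0, 0.0, 0.0] n>=2.9
```

carry_out(commands=[[0, [-0.68, 17.99, -1.0], [0, 0, 0]], [0, [-0.68, 17.99, -1.0], [0, 0, 0]], [0, [-0.68, 17.99, -1.0], [0, 0, 0]], [0, [-0.68, 17.99, -1.0], [0, 0, 0]], [0, [-0.68, 17.99, -1.0], [0, 0, 0]], [0, [-0.68, 17.99, -1.0], [0, 0, 0]]])

```text
t: 2.33
tcp_pos: [0.5987, 0.2333, 0.3598]
ee_rot: [0.685, 0.729, 0.001, -0.0]
wrist_force: [-0.4, 0.6, 0.5]
finger_gap: 0.0918
```

```bash
python3 - <<'E'
from pl import *
s=st();W=ctrl.calibration("wrist");im=ctrl.get_image("wrist")[:,:,::-1]
cv2.imwrite("pics/w2.png",im);np.save("w2cal.npy",W,allow_pickle=True)
E
```

```text
t 2.33 tcp [0.5987 0.2333 0.3598] cmd-err [-0.0013  0.0013 -0.0002] yaw 0.0625 gap 0.0918 F [-0.4   0.56  0.5 ] M [ 0.04  0.06 -0.01]
```

View pics/w2.png

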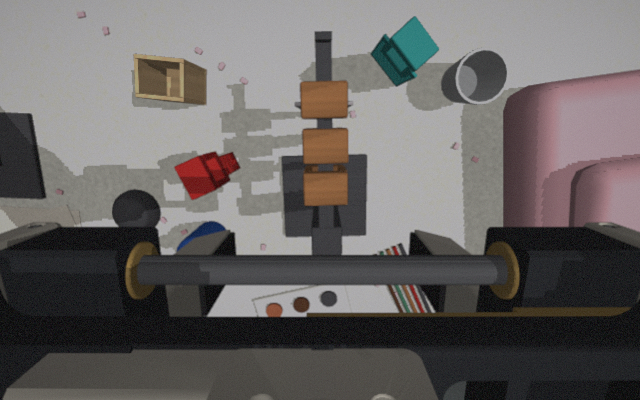

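```bash
python3 - <<'E'
from h import *
crop(cv2.imread("pics/w2.png"),270,20,110,240,2.5*2,"pics/t.png")
im=cv2.imread("pics/w2.png");
cv2.imwrite("pics/c7.png",cv2.resize(im[20:110,280:380],None,fx=6,fy=6,interpolation=cv2.INTER_CUBIC))
cv2.imwrite("pics/c8.png",cv2.resize(im[115:255,270:380],None,fx=4.2,fy=4.2,interpolation=cv2.INTER_CUBIC))
E
```

```text
(no output)
```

View pics/c7.png

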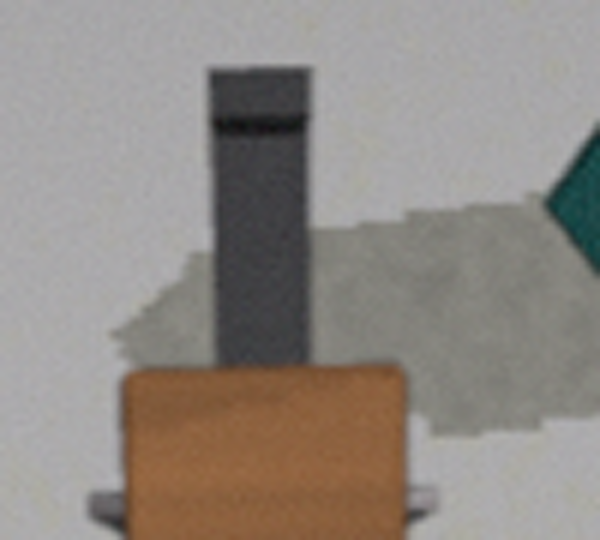

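View pics/c8.png

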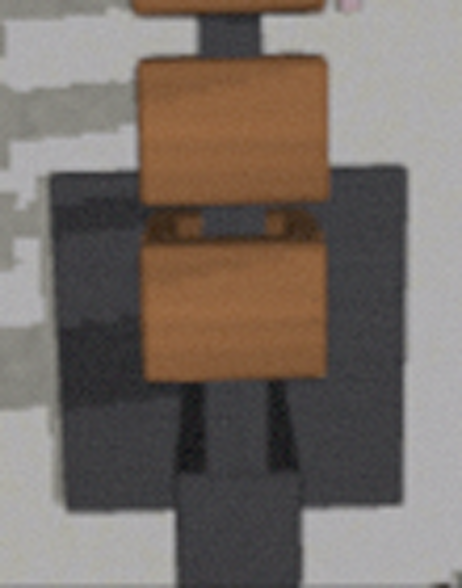

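```bash
python3 - <<'E'
from h import *
W=np.load("w2cal.npy",allow_pickle=True).item()
def c7(U,V): return ((U+.5)/6-.5+280,(V+.5)/6-.5+20)
def c8(U,V): return ((U+.5)/4.2-.5+270,(V+.5)/4.2-.5+115)
def q(l,z):
    a=np.array([onz(W,*p,z)[:2] for p in l]);return a.mean(0).round(4),np.linalg.norm(a[1]-a[0]).round(4),np.linalg.norm(a[2]-a[1]).round(4), np.arctan2(*( (a[2]-a[1]+a[3]-a[0])[::-1])).round(3), np.arctan2(*( (a[1]-a[0]+a[2]-a[3])*[-1,1])).round(3)
print("front",q([c7(122,370),c7(408,370),c8(325,10),c8(132,10)],.214))
print("mid",q([c8(138,57),c8(327,57),c8(330,203),c8(139,203)],.214))
print("rear",q([c8(143,240),c8(327,240),c8(327,378),c8(143,382)],.214))
print("tip",q([c7(208,68),c7(312,68),c7(312,120),c7(210,120)],.21))
print("strip",onz(W,*c7(265,340),.2),onz(W,*c8(229,37),.2),onz(W,*c8(238,440),.2))
print("post front",onz(W,*c8(178,473),.2),onz(W,*c8(301,473),.2))
print("foot",q([c8(50,174),c8(406,166),c8(402,504),c8(66,509)],.01))
cad=[(134,54),(183,59),(185,102),(136,96)]
print("caddy",q([(134,54),(182,60),(184,102),(135,96)],.08))
print([proj(W,[.4945,.0275,.08])])
crop(cv2.imread("pics/w2.png"),120,40,100,75,6,"pics/c9.png")
E
```

```text
front (array([0.5165, 0.2299]), np.float64(0.0392), np.float64(0.0284), np.float64(0.071), np.float64(0.062))
mid (array([0.5545, 0.2335]), np.float64(0.0383), np.float64(0.0296), np.float64(0.078), np.float64(0.061))
rear (array([0.5921, 0.2362]), np.float64(0.0385), np.float64(0.0298), np.float64(0.064), np.float64(0.073))
tip (array([0.467 , 0.2261]), np.float64(0.0139), np.float64(0.0064), np.float64(0.083), np.float64(0.062))
strip [0.4966304  0.22865695 0.2       ] [0.53594409 0.23148248 0.2       ] [0.62492035 0.23917018 0.2       ]
post front [0.63366999 0.22593396 0.2       ] [0.63194441 0.25412295 0.2       ]
foot (array([0.6467, 0.2407]), np.float64(0.1275), np.float64(0.1281), np.float64(0.081), np.float64(0.08))
caddy (array([0.4956, 0.0284]), np.float64(0.0572), np.float64(0.0483), np.float64(-0.024), np.float64(-0.058))
[array([157.97234484,  77.30401385])]
```

View pics/c9.png

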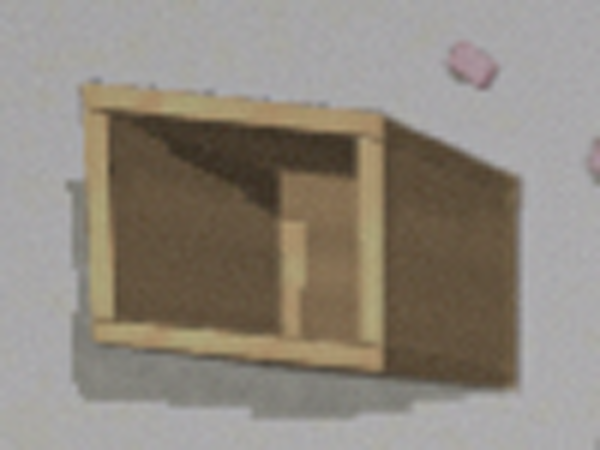

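```bash
python3 - <<'E'
from pl import *
W=np.load("w2cal.npy",allow_pickle=True).item()
for p in [(400,85),(372,52),(412,16),(438,48)]: print(onz(W,*p,.155)[:2])
plan([((.5175,.228,.28),.075),((.5175,.228,.1915),.075)])
E
```

```text
[0.49426409 0.30513342]
[0.46570086 0.27418054]
[0.43177134 0.30907956]
[0.45807641 0.33800002]
[0.1, -8.26, 8.0] [0.0, 0.0, -0.015] n>=1.8
[0.1, -8.26, 16.85] [0.0, 0.0, -0.015] n>=3.0
```

carry_out(commands=[[90, [0.1, -8.26, 8.0], [0, 0, -0.015]], [90, [0.1, -8.26, 8.0], [0, 0, -0.015]], [90, [0.1, -8.26, 8.0], [0, 0, -0.015]], [90, [0.1, -8.26, 12.5], [0, 0, -0.015]], [90, [0.1, -8.26, 16.85], [0, 0, -0.015]], [90, [0.1, -8.26, 16.85], [0, 0, -0.015]], [90, [0.1, -8.26, 16.85], [0, 0, -0.015]]], force=25)

```text
t: 3.25
tcp_pos: [0.5191, 0.2291, 0.1931]
ee_rot: [0.68, 0.733, 0.002, 0.0]
wrist_force: [0.1, 0.6, 0.6]
finger_gap: 0.0596
```

```bash
python3 - <<'E'
from pl import *
s=st();a=ctrl.get_image("scene")[:,:,::-1];b=ctrl.get_image("side")[:,:,::-1]
crop(a,270,80,160,120,4,"pics/s3.png");crop(b,250,100,130,100,5,"pics/d3.png")
E
```

```text
t 3.25 tcp [0.5191 0.2291 0.1931] cmd-err [0.0016 0.0011 0.0016] yaw 0.0753 gap 0.0596 F [0.07 0.56 0.6 ] M [ 0.05 -0.02  0.  ]
```

View pics/s3.png

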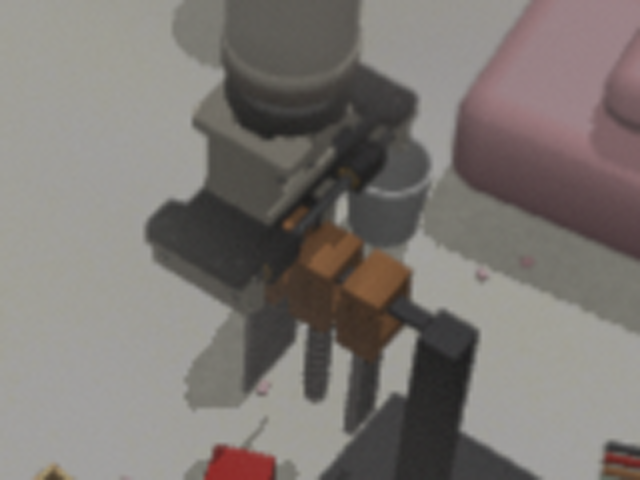

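View pics/d3.png

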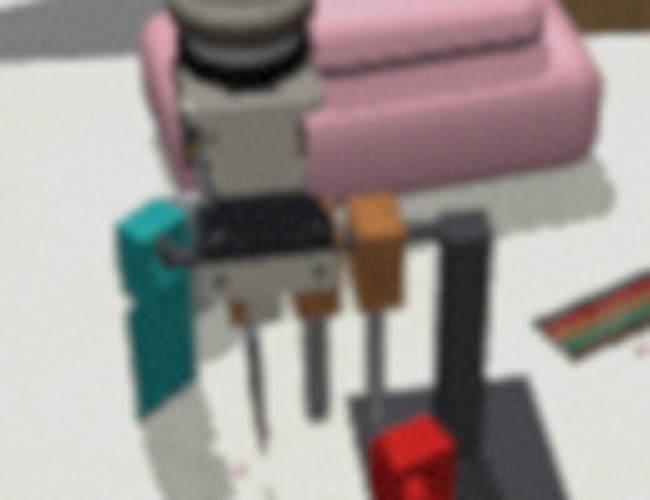

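Pads straddle the front handle, clear of the middle one. I'll close and lift.

carry_out(commands=[[255, [0, 0, 0], [0, 0, 0]], [255, [0, 0, 0], [0, 0, 0]], [255, [0, 0, 0], [0, 0, 0]], [255, [0, 0, 0], [0, 0, 0]], [255, [0, 0, -0.2], [0, 0, 0]], [255, [0, 0, -0.2], [0, 0, 0]]], force=25)

```text
t: 4.1
tcp_pos: [0.5171, 0.2277, 0.1921]
ee_rot: [0.68, 0.733, -0.0, -0.001]
wrist_force: [0.3, 0.3, -3.1]
finger_gap: 0.0399
```

```bash
python3 - <<'E'
from pl import *
st()
E
```

```text
t 4.10 tcp [0.5171 0.2277 0.1921] cmd-err [-0.0004 -0.0003  0.0006] yaw 0.0751 gap 0.0399 F [ 0.3   0.26 -3.08] M [ 0.02 -0.04  0.03]
```

```bash
python3 - <<'E'
from pl import *
json.dump([[.5175,.228,.1935],rot(.075).tolist()],open(F,"w"))
for i in range(3):
    st(); ctrl.get_image("side")
st()
E
```

```text
t 4.10 tcp [0.5171 0.2277 0.1921] cmd-err [-0.0004 -0.0003 -0.0014] yaw 0.0751 gap 0.0399 F [ 0.3   0.26 -3.08] M [ 0.02 -0.04  0.03]
t 4.15 tcp [0.5171 0.2278 0.1921] cmd-err [-0.0004 -0.0002 -0.0014] yaw 0.0749 gap 0.0399 F [ 0.06 -0.87 -2.77] M [-0.    0.   -0.02]
t 4.20 tcp [0.5171 0.2279 0.1921] cmd-err [-0.0004 -0.0001 -0.0014] yaw 0.0751 gap 0.0400 F [ 0.6  -0.02 -2.68] M [0.03 0.01 0.03]
t 4.25 tcp [0.5172 0.2279 0.1922] cmd-err [-0.0003 -0.0001 -0.0013] yaw 0.0751 gap 0.0398 F [ 0.76 -0.11 -2.23] M [ 0.09 -0.02  0.02]
```

```bash
python3 - <<'E'
from pl import *
plan([((.5175,.228,.2085),.075),((.4278,.2207,.2085),.075),((.43,.2207,.33),.075),((.45,-.02,.40),.04),((.55,-.269,.40),.012)])
E
```

```text
[0.0, 0.0, -1.5] [0.0, 0.0, 0.0] n>=0.2
[-0.06, -9.0, -1.5] [0.0, 0.0, 0.0] n>=1.5
[-0.07, -8.78, -13.65] [0.0, 0.0, 0.0] n>=2.6
[-24.22, -8.59, -20.65] [0.0, 0.0, 0.035] n>=5.3
[-49.8, -0.48, -20.65] [0.0, 0.0, 0.063] n>=8.6
```

carry_out(commands=[[255, [0, 0, -0.8], [0, 0, 0]], [255, [0, 0, -1.5], [0, 0, 0]], [255, [0, 0, -1.5], [0, 0, 0]], [255, [-0.01, -1.5, -1.5], [0, 0, 0]], [255, [-0.03, -4, -1.5], [0, 0, 0]], [255, [-0.05, -7, -1.5], [0, 0, 0]], [255, [-0.06, -9, -1.5], [0, 0, 0]], [255, [-0.06, -9, -1.5], [0, 0, 0]]])

```text
t: 5.25
tcp_pos: [0.4255, 0.2206, 0.2076]
ee_rot: [0.679, 0.734, -0.0, -0.0]
wrist_force: [0.7, 0.0, -2.0]
finger_gap: 0.0399
```

```bash
python3 - <<'E'
from pl import *
st();b=ctrl.get_image("side")[:,:,::-1]
crop(b,250,100,130,100,5,"pics/d4.png")
E
```

```text
t 5.25 tcp [0.4255 0.2206 0.2076] cmd-err [-0.1245  0.4896 -0.1924] yaw 0.0770 gap 0.0399 F [ 0.69  0.02 -1.97] M [ 0.05 -0.08 -0.01]
```

View pics/d4.png

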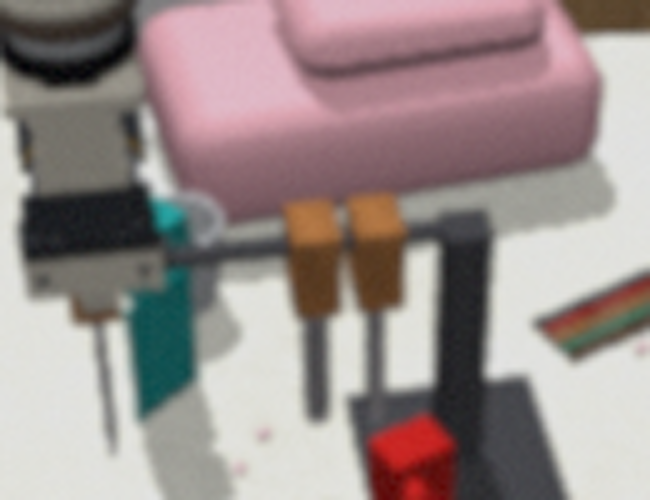

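The front rasp is off the hook, and the middle and rear ones hang undisturbed. Next I carry it to a viewing pose over the spare hook.

```bash
python3 - <<'E'
from pl import *
json.dump([[.4278,.2207,.2085],rot(.075).tolist()],open(F,"w"))
plan([((.43,.2207,.33),.075),((.45,-.02,.40),.04),((.56,-.269,.40),.012)])
E
```

```text
[-0.02, 0.22, -12.15] [0.0, 0.0, 0.0] n>=1.9
[-24.17, 0.41, -19.15] [0.0, 0.0, 0.035] n>=4.9
[-49.82, 9.51, -19.15] [0.0, 0.0, 0.063] n>=8.7
```

carry_out(commands=[[255, [-0.02, 0.22, -6.0], [0, 0, 0]], [255, [-0.02, 0.22, -12.15], [0, 0, 0]], [255, [-5, 0.3, -14], [0, 0, 0.01]], [255, [-11, 0.3, -16.0], [0, 0, 0.02]], [255, [-17, 0.35, -18.0], [0, 0, 0.03]], [255, [-23, 0.4, -19.15], [0, 0, 0.035]], [255, [-28.7, 2, -19.15], [0, 0, 0.04]], [255, [-34.5, 4, -19.15], [0, 0, 0.05]], [255, [-40, 6, -19.15], [0, 0, 0.063]], [255, [-45, 8, -19.15], [0, 0, 0.063]], [255, [-49.82, 9.51, -19.15], [0, 0, 0.063]], [255, [-49.82, 9.51, -19.15], [0, 0, 0.063]]])

```text
t: 6.8
tcp_pos: [0.5598, -0.2747, 0.3971]
ee_rot: [0.705, 0.709, -0.001, -0.0]
wrist_force: [-0.1, -0.7, -3.4]
finger_gap: 0.0401
```

```bash
python3 - <<'E'
from pl import *
ctrl.get_image("side");s=st();W=ctrl.calibration("wrist");im=ctrl.get_image("wrist")[:,:,::-1]
cv2.imwrite("pics/w5.png",im);np.save("w5cal.npy",W,allow_pickle=True);st()
E
```

```text
t 6.85 tcp [ 0.56   -0.2716  0.3974] cmd-err [-0.     -0.0026 -0.0026] yaw 0.0080 gap 0.0399 F [ 0.36  0.99 -3.15] M [ 0.13 -0.04 -0.03]
t 6.90 tcp [ 0.5602 -0.2695  0.3978] cmd-err [ 0.0002 -0.0005 -0.0022] yaw 0.0107 gap 0.0401 F [ 0.11  0.88 -2.6 ] M [ 0.12 -0.04  0.01]
```

View pics/w5.png

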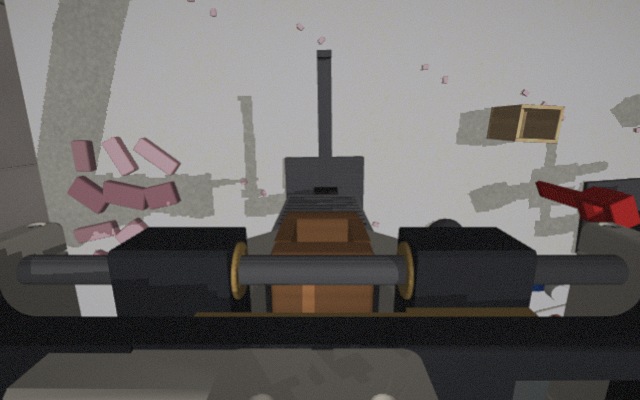

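```bash
python3 - <<'E'
from h import *
crop(cv2.imread("pics/w5.png"),275,40,100,165,3.6*1,"pics/t.png")
crop(cv2.imread("pics/w5.png"),280,40,90,70,6,"pics/c10.png")
crop(cv2.imread("pics/w5.png"),275,140,100,70,6,"pics/c11.png")
E
```

```text
(no output)
```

View pics/c10.png

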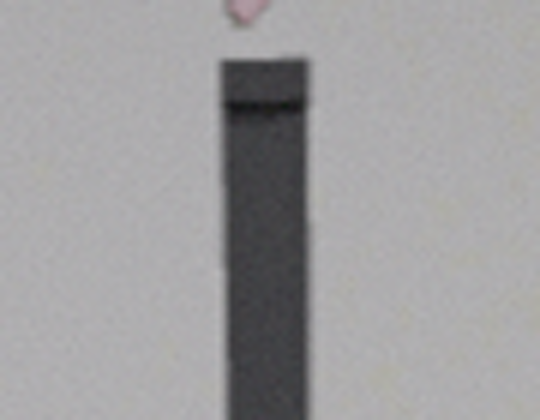

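View pics/c11.png

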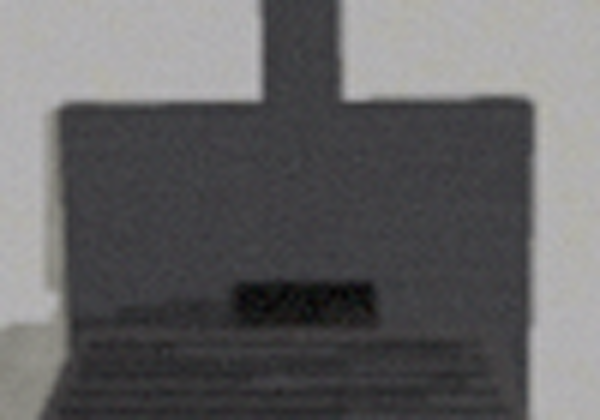

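```bash
python3 - <<'E'
from h import *
W=np.load("w5cal.npy",allow_pickle=True).item()
c10=lambda U,V:((U+.5)/6-.5+280,(V+.5)/6-.5+40)
c11=lambda U,V:((U+.5)/6-.5+275,(V+.5)/6-.5+140)
print("cam",-W["R"].T@W["t"])
print("tip",[onz(W,*c10(*p),.21)[:2].round(4) for p in [(220,60),(310,60),(308,102),(222,102)]])
print("strip",onz(W,*c10(268,400),.2)[:2],onz(W,*c11(302,50),.2)[:2])
print("foot edge",[onz(W,*c11(*p),.01)[:2].round(4) for p in [(62,105),(532,98),(532,320),(75,325)]])
for z in(.19,.2,.21,.22): print("stop bottom/top",z,onz(W,*c11(305,283),z)[:2].round(4),onz(W,*c11(305,325),z)[:2].round(4))
E
```

```text
cam [ 0.4958762  -0.27215018  0.52968435]
tip [array([ 0.4307, -0.2778]), array([ 0.4306, -0.2639]), array([ 0.4366, -0.2641]), array([ 0.4367, -0.2774])]
strip [ 0.48041717 -0.26986385] [ 0.52130053 -0.26882153]
foot edge [array([ 0.5511, -0.3317]), array([ 0.5483, -0.2046]), array([ 0.6098, -0.2022]), array([ 0.6121, -0.3294])]
stop bottom/top 0.19 [ 0.5638 -0.2678] [ 0.5715 -0.2677]
stop bottom/top 0.2 [ 0.5618 -0.2679] [ 0.5693 -0.2678]
stop bottom/top 0.21 [ 0.5598 -0.268 ] [ 0.5671 -0.268 ]
stop bottom/top 0.22 [ 0.5578 -0.2682] [ 0.5649 -0.2681]
```

```bash
python3 - <<'E'
from pl import *
plan([((.385,-.2715,.38),.021),((.385,-.2715,.2085),.021)])
E
```

```text
[-0.04, -17.5, 2.0] [0.0, 0.0, -0.009] n>=2.8
[-0.04, -17.5, 19.15] [0.0, 0.0, -0.009] n>=4.2
```

carry_out(commands=[[255, [-0.04, -5, 1.0], [0, 0, -0.009]], [255, [-0.04, -10, 1.5], [0, 0, -0.009]], [255, [-0.04, -15, 2], [0, 0, -0.009]], [255, [-0.04, -17.5, 2], [0, 0, -0.009]], [255, [-0.04, -17.5, 7], [0, 0, -0.009]], [255, [-0.04, -17.5, 12], [0, 0, -0.009]], [255, [-0.04, -17.5, 16], [0, 0, -0.009]], [255, [-0.04, -17.5, 19.15], [0, 0, -0.009]], [255, [-0.04, -17.5, 19.15], [0, 0, -0.009]], [255, [-0.04, -17.5, 19.15], [0, 0, -0.009]]])

```text
t: 8.15
tcp_pos: [0.3863, -0.2712, 0.2088]
ee_rot: [0.699, 0.715, 0.001, 0.001]
wrist_force: [-0.4, -1.0, -3.0]
finger_gap: 0.0398
```

```bash
python3 - <<'E'
from pl import *
st();b=ctrl.get_image("side")[:,:,::-1]
crop(b,220,240,160,120,5,"pics/d6.png");st()
E
```

```text
t 8.15 tcp [ 0.3863 -0.2712  0.2088] cmd-err [0.0013 0.0003 0.0003] yaw 0.0224 gap 0.0398 F [-0.37 -1.01 -3.01] M [-0.01 -0.   -0.03]
t 8.20 tcp [ 0.3866 -0.2715  0.2091] cmd-err [ 0.0016 -0.      0.0006] yaw 0.0221 gap 0.0396 F [ 0.98  0.46 -2.58] M [-0.01 -0.02  0.01]
```

View pics/d6.png

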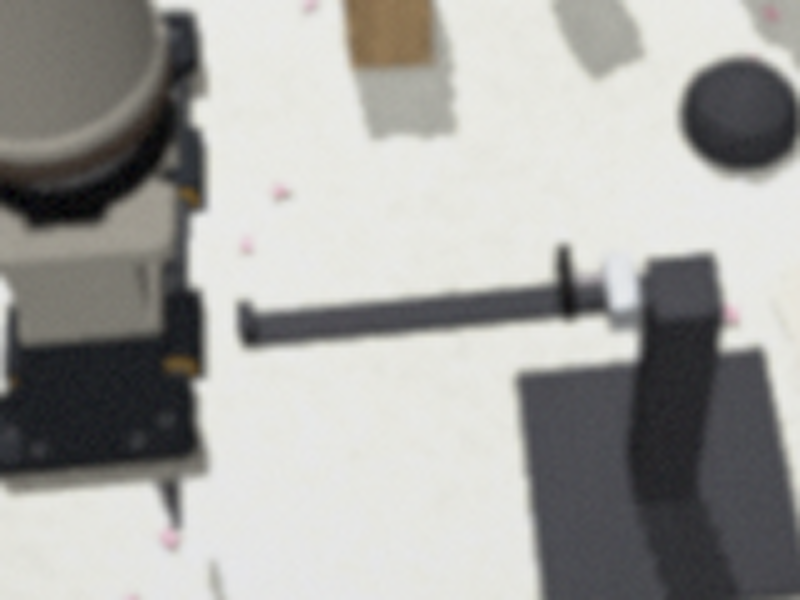

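```bash
python3 - <<'E'
from pl import *
plan([((.4615,-.2699,.2078),.021)])
E
```

```text
[-0.0, 7.65, 0.07] [0.0, 0.0, 0.0] n>=1.2
```

carry_out(commands=[[255, [0, 1.5, 0.07], [0, 0, 0]], [255, [0, 3, 0.07], [0, 0, 0]], [255, [0, 4.5, 0.07], [0, 0, 0]], [255, [0, 6, 0.07], [0, 0, 0]], [255, [0, 7.65, 0.07], [0, 0, 0]], [255, [0, 7.65, 0.07], [0, 0, 0]], [255, [0, 7.65, 0.07], [0, 0, 0]]])

```text
t: 9.07
tcp_pos: [0.4611, -0.2697, 0.2062]
ee_rot: [0.7, 0.714, 0.0, -0.001]
wrist_force: [0.2, -0.0, -3.4]
finger_gap: 0.0397
```

```bash
python3 - <<'E'
from pl import *
st();b=ctrl.get_image("side")[:,:,::-1];a=ctrl.get_image("scene")[:,:,::-1]
crop(b,220,240,160,120,5,"pics/d7.png");crop(a,120,200,160,120,5,"pics/s7.png");st()
E
```

```text
t 9.07 tcp [ 0.4611 -0.2697  0.2062] cmd-err [-0.0004  0.0002 -0.0016] yaw 0.0210 gap 0.0397 F [ 0.22 -0.03 -3.41] M [ 0.1  -0.01 -0.03]
t 9.18 tcp [ 0.4609 -0.2698  0.2065] cmd-err [-0.0006  0.0001 -0.0013] yaw 0.0205 gap 0.0399 F [ 0.75 -1.52 -3.18] M [0.02 0.   0.03]
```

View pics/d7.png

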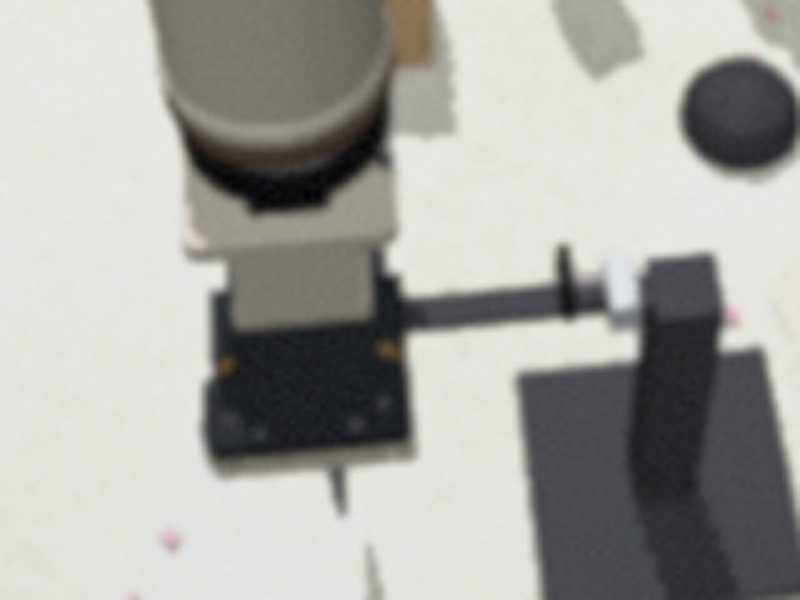

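View pics/s7.png

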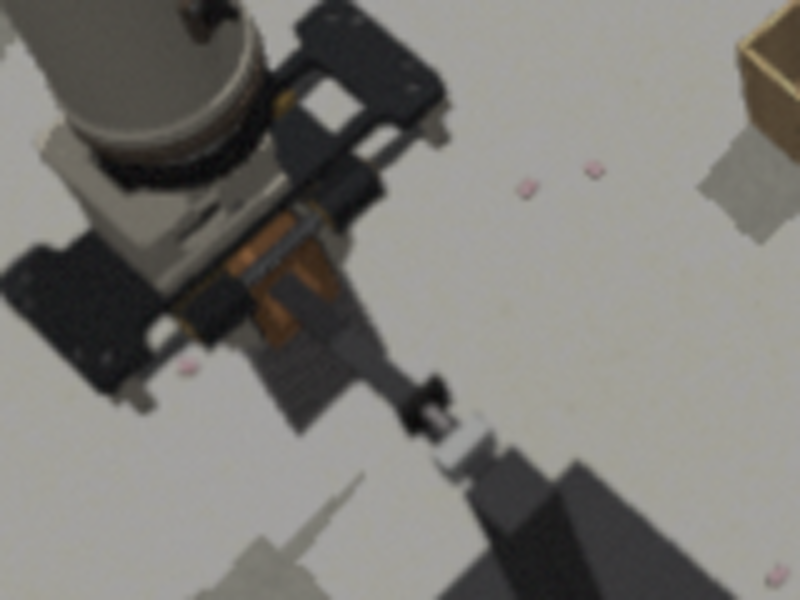

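The strip passes through the handle window with no contact force. I'll lower it gently.

carry_out(commands=[[255, [0, 0, 0.5], [0, 0, 0]], [255, [0, 0, 1.0], [0, 0, 0]], [255, [0, 0, 1.3], [0, 0, 0]], [255, [0, 0, 1.45], [0, 0, 0]], [255, [0, 0, 1.5], [0, 0, 0]], [255, [0, 0, 1.5], [0, 0, 0]]])

```text
t: 9.93
tcp_pos: [0.4616, -0.2696, 0.1919]
ee_rot: [0.7, 0.715, 0.0, -0.0]
wrist_force: [-2.2, 0.9, 1.2]
finger_gap: 0.0398
```

```bash
python3 - <<'E'
from pl import *
st();ctrl.get_image("side");st();ctrl.get_image("side");st()
E
```

```text
t 9.93 tcp [ 0.4616 -0.2696  0.1919] cmd-err [ 0.0001  0.0003 -0.0159] yaw 0.0212 gap 0.0398 F [-2.16  0.94  1.2 ] M [ 0.21  0.48 -0.03]
t 9.97 tcp [ 0.4616 -0.2696  0.1919] cmd-err [ 0.0001  0.0003 -0.0159] yaw 0.0212 gap 0.0398 F [-2.46  1.61  2.32] M [0.29 0.57 0.01]
t 10.03 tcp [ 0.4617 -0.2696  0.1919] cmd-err [ 0.0002  0.0003 -0.0159] yaw 0.0212 gap 0.0400 F [-2.28  0.94  2.95] M [0.28 0.51 0.01]
```

```bash
python3 - <<'E'
from pl import *
json.dump([[.4615,-.2699,.1928],rot(.021).tolist()],open(F,"w"))
plan([((.539,-.2683,.1934),.021)])
E
```

```text
[-0.0, 7.75, -0.06] [0.0, 0.0, 0.0] n>=1.2
```

carry_out(commands=[[255, [0, 0, -0.06], [0, 0, 0]], [255, [0, 1, -0.06], [0, 0, 0]], [255, [0, 2.2, -0.06], [0, 0, 0]], [255, [0, 3.5, -0.06], [0, 0, 0]], [255, [0, 4.7, -0.06], [0, 0, 0]], [255, [0, 6, -0.06], [0, 0, 0]], [255, [0, 7, -0.06], [0, 0, 0]], [255, [0, 7.75, -0.06], [0, 0, 0]], [255, [0, 7.75, -0.06], [0, 0, 0]], [255, [0, 7.75, -0.06], [0, 0, 0]]])

```text
t: 11.28
tcp_pos: [0.5387, -0.2681, 0.1921]
ee_rot: [0.7, 0.714, 0.0, -0.001]
wrist_force: [-0.1, -0.0, -3.0]
finger_gap: 0.0397
```

```bash
python3 - <<'E'
from pl import *
st();b=ctrl.get_image("side")[:,:,::-1]
crop(b,220,240,160,120,5,"pics/d8.png");st()
E
```

```text
t 11.28 tcp [ 0.5387 -0.2681  0.1921] cmd-err [-0.0003  0.0002 -0.0013] yaw 0.0209 gap 0.0397 F [-0.13 -0.02 -2.99] M [ 0.    0.05 -0.06]
t 11.32 tcp [ 0.5386 -0.2681  0.1922] cmd-err [-0.0004  0.0002 -0.0012] yaw 0.0208 gap 0.0398 F [-0.7  -0.56 -3.16] M [0.03 0.   0.04]
```

View pics/d8.png

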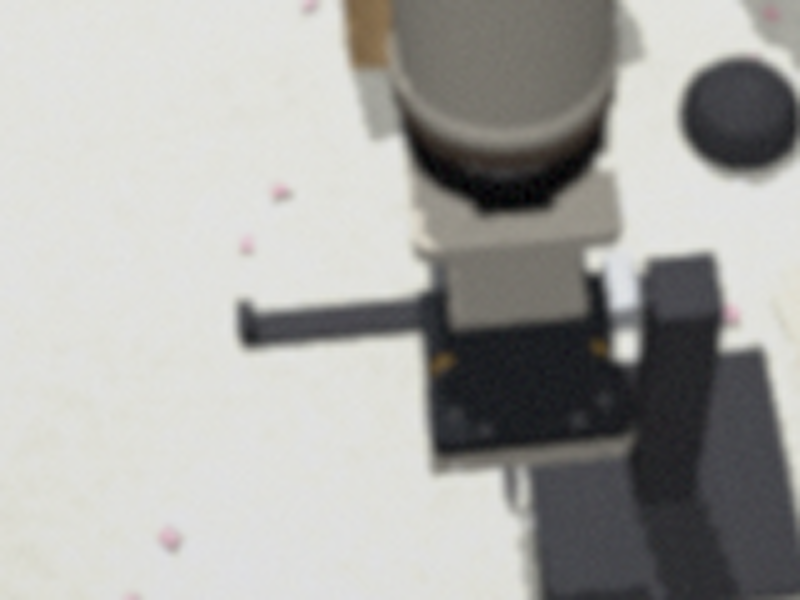

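carry_out(commands=[[255, [0, 0.2, 0], [0, 0, 0]], [255, [0, 0.4, 0], [0, 0, 0]], [255, [0, 0.5, 0], [0, 0, 0]], [255, [0, 0.5, 0], [0, 0, 0]]])

```text
t: 11.82
tcp_pos: [0.5443, -0.2678, 0.1922]
ee_rot: [0.7, 0.715, 0.0, -0.0]
wrist_force: [-0.8, 0.1, -3.4]
finger_gap: 0.0398
```

carry_out(commands=[[255, [0, 0.2, 0], [0, 0, 0]], [255, [0, 0.2, 0], [0, 0, 0]]])

```text
t: 12.08
tcp_pos: [0.5464, -0.2677, 0.1922]
ee_rot: [0.699, 0.715, 0.0, -0.0]
wrist_force: [-0.3, -0.7, -2.4]
finger_gap: 0.0397
```

carry_out(commands=[[255, [0, 0.2, 0], [0, 0, 0]], [255, [0, 0.2, 0], [0, 0, 0]]])

```text
t: 12.32
tcp_pos: [0.5482, -0.2678, 0.1922]
ee_rot: [0.7, 0.715, 0.0, -0.0]
wrist_force: [-0.7, 0.1, -2.2]
finger_gap: 0.04
```

carry_out(commands=[[255, [0, 0.2, 0], [0, 0, 0]], [255, [0, 0.2, 0], [0, 0, 0]]])

```text
t: 12.58
tcp_pos: [0.5496, -0.2678, 0.1921]
ee_rot: [0.7, 0.714, 0.0, -0.001]
wrist_force: [-2.5, 1.2, -0.5]
finger_gap: 0.0397
```

carry_out(commands=[[255, [0, 0.2, 0], [0, 0, 0]], [255, [0, 0.2, 0], [0, 0, 0]]])

```text
t: 12.82
tcp_pos: [0.5515, -0.2678, 0.1921]
ee_rot: [0.7, 0.714, -0.0, -0.001]
wrist_force: [-5.3, 0.3, -0.3]
finger_gap: 0.0396
```

carry_out(commands=[[255, [0, 0.15, 0], [0, 0, 0]], [255, [0, 0.3, 0], [0, 0, 0]], [255, [0, 0.3, 0], [0, 0, 0]]])

```text
t: 13.2
tcp_pos: [0.5538, -0.2678, 0.1921]
ee_rot: [0.7, 0.714, -0.0, -0.001]
wrist_force: [-7.5, 0.2, 0.7]
finger_gap: 0.04
```

```bash
python3 - <<'E'
from pl import *
json.dump([[.555,-.2680,.1934],rot(.021).tolist()],open(F,"w"))
st();a=ctrl.get_image("scene")[:,:,::-1];b=ctrl.get_image("side")[:,:,::-1]
crop(a,150,220,130,100,6,"pics/s9.png");st()
crop(b,255,270,130,100,6,"pics/d9.png")
E
```

```text
t 13.20 tcp [ 0.5538 -0.2678  0.1921] cmd-err [-0.0012  0.0002 -0.0013] yaw 0.0207 gap 0.0400 F [-7.53  0.15  0.71] M [ 0.15  1.37 -0.01]
t 13.30 tcp [ 0.5537 -0.2678  0.192 ] cmd-err [-0.0013  0.0002 -0.0014] yaw 0.0206 gap 0.0401 F [-7.33  1.06  0.23] M [ 0.11  1.4  -0.  ]
```

View pics/s9.png

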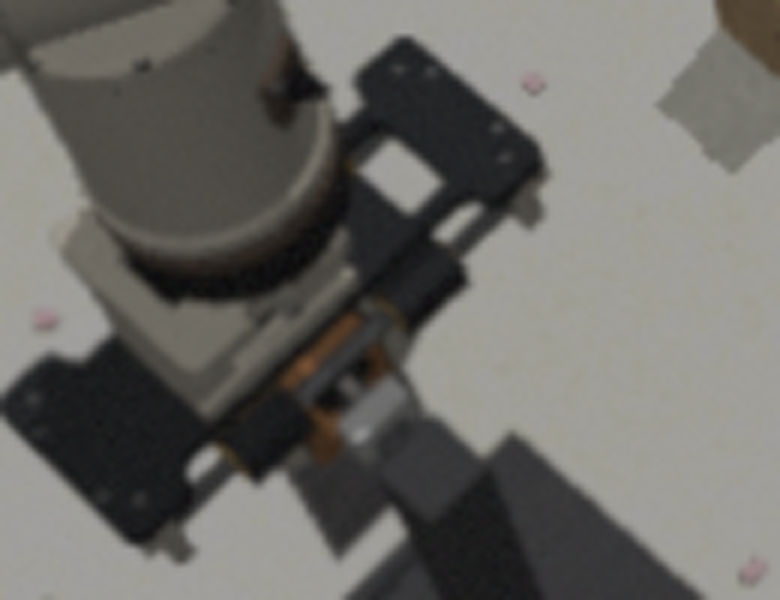

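View pics/d9.png

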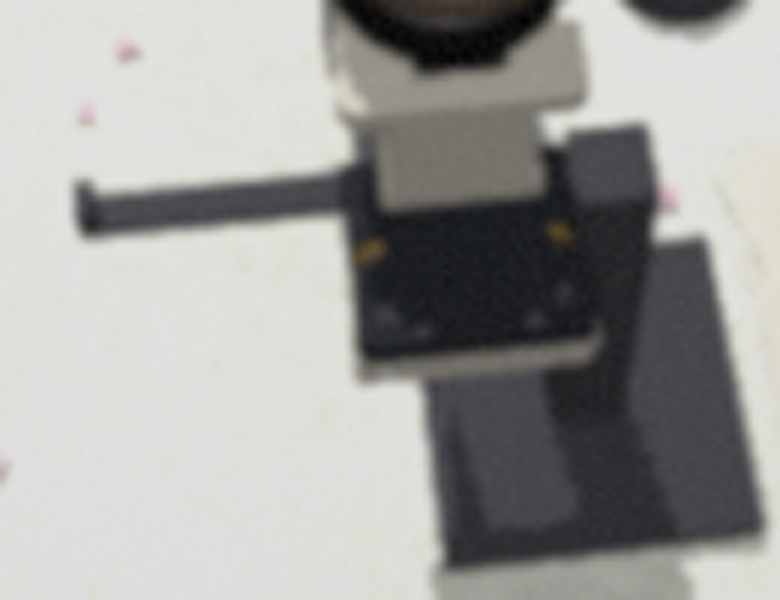

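carry_out(commands=[[255, [0, 0, 0], [0, 0, 0]], [255, [0, 0, 0], [0, 0, 0]], [255, [0, 0, 0], [0, 0, 0]], [255, [0, 0, 0], [0, 0, 0]], [255, [0, -0.3, 0], [0, 0, 0]], [255, [0, -0.6, 0], [0, 0, 0]], [255, [0, -0.8, 0], [0, 0, 0]], [255, [0, -0.8, 0.05], [0, 0, 0]], [255, [0, -0.8, 0.05], [0, 0, 0]]])

```text
t: 14.42
tcp_pos: [0.548, -0.2677, 0.192]
ee_rot: [0.699, 0.715, 0.001, 0.0]
wrist_force: [-0.0, 0.6, -2.9]
finger_gap: 0.0399
```

```bash
python3 - <<'E'
from pl import *
json.dump([[.547,-.2682,.1929],rot(.021).tolist()],open(F,"w"))
st();plan([((.547,-.2682,.30),.021),((.45,-.27,.36),.021)],save=False)
E
```

```text
t 14.43 tcp [ 0.548  -0.2677  0.192 ] cmd-err [ 0.001   0.0005 -0.0009] yaw 0.0217 gap 0.0399 F [-0.03  0.6  -2.89] M [ 0.05 -0.04  0.02]
[0.0, 0.0, -10.71] [0.0, 0.0, 0.0] n>=1.7
[0.02, -9.7, -16.71] [0.0, 0.0, 0.0] n>=3.1
```

carry_out(commands=[[90, [0, 0, 0.05], [0, 0, 0]], [90, [0, 0, 0.05], [0, 0, 0]], [90, [0, 0, 0.05], [0, 0, 0]], [90, [0, 0, 0], [0, 0, 0]], [90, [0, 0, -2], [0, 0, 0]], [90, [0, 0, -6], [0, 0, 0]], [90, [0, 0, -10.71], [0, 0, 0]], [90, [0, -4, -14], [0, 0, 0]], [90, [0.02, -9.7, -16.71], [0, 0, 0]]])

```text
t: 15.55
tcp_pos: [0.4509, -0.2697, 0.36]
ee_rot: [0.699, 0.715, 0.001, 0.001]
wrist_force: [-0.2, -0.7, 0.1]
finger_gap: 0.0594
```

```bash
python3 - <<'E'
from pl import *
json.dump([[.45,-.27,.36],rot(.021).tolist()],open(F,"w"))
st();a=ctrl.get_image("scene")[:,:,::-1];b=ctrl.get_image("side")[:,:,::-1]
crop(a,150,220,130,100,6,"pics/s10.png");st()
crop(b,255,270,130,100,6,"pics/d10.png")
plan([((.43,0,.38),.05),((.5545,.232,.30),.078)])
E
```

```text
t 15.55 tcp [ 0.4509 -0.2697  0.36  ] cmd-err [0.0009 0.0003 0.    ] yaw 0.0230 gap 0.0594 F [-0.23 -0.67  0.15] M [-0.02  0.05 -0.03]
t 15.65 tcp [ 0.4468 -0.2725  0.3627] cmd-err [-0.0032 -0.0025  0.0027] yaw 0.0157 gap 0.0593 F [ 0.29 -0.72  0.99] M [-0.05 -0.03 -0.  ]
[27.04, -1.43, -2.0] [0.0, 0.0, -0.029] n>=4.3
[49.97, 11.5, 6.0] [0.0, 0.0, -0.057] n>=8.3
```

View pics/s10.png

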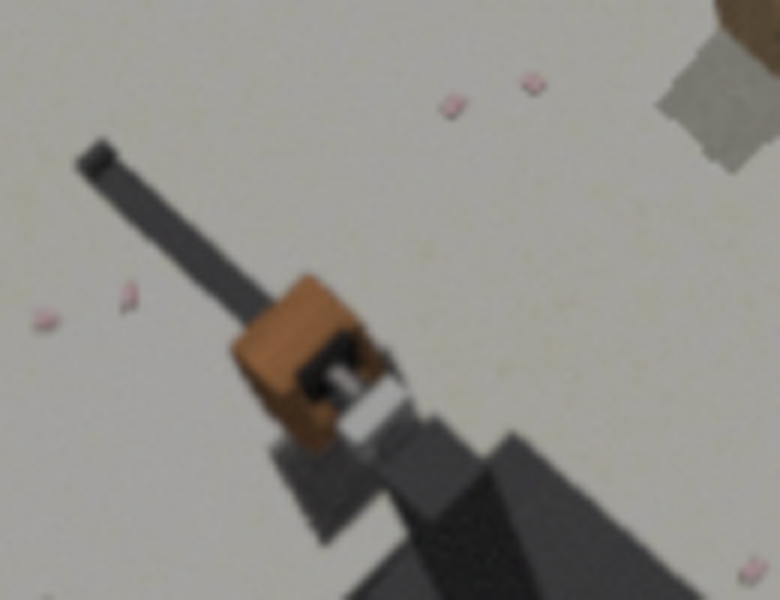

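View pics/d10.png

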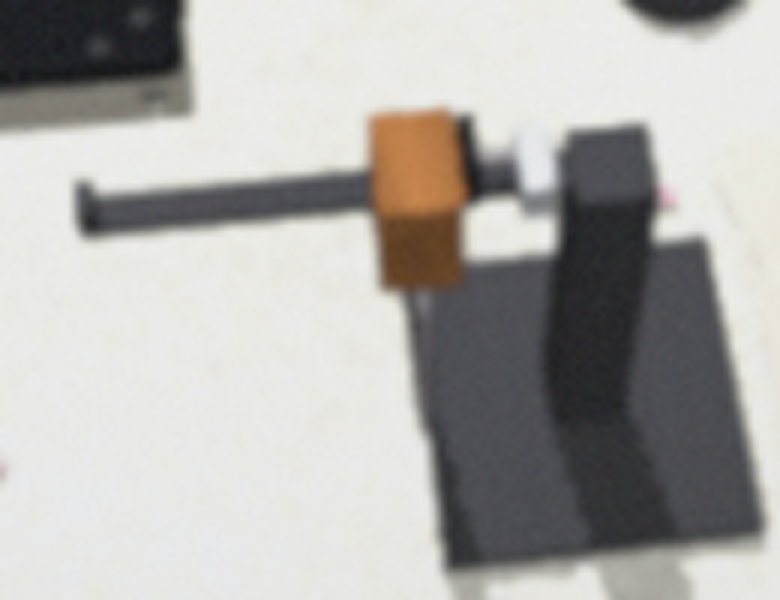

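The front rasp hangs squarely against the relaxed stop. Now back for the middle one.

carry_out(commands=[[90, [6, 0, -1], [0, 0, -0.01]], [90, [12, -0.5, -2], [0, 0, -0.02]], [90, [18, -1, -2], [0, 0, -0.029]], [90, [24, -1.4, -2], [0, 0, -0.029]], [90, [29, 0, -1], [0, 0, -0.03]], [90, [34.5, 3, 0], [0, 0, -0.04]], [90, [39.5, 6, 1.5], [0, 0, -0.05]], [90, [44.5, 9, 3], [0, 0, -0.057]], [90, [49.97, 11.5, 5], [0, 0, -0.057]], [90, [49.97, 11.5, 6], [0, 0, -0.057]], [90, [49.97, 11.5, 6], [0, 0, -0.057]]])

```text
t: 17.02
tcp_pos: [0.5544, 0.2318, 0.2974]
ee_rot: [0.679, 0.734, -0.001, -0.001]
wrist_force: [-0.0, -0.6, 0.1]
finger_gap: 0.0596
```

```bash
python3 - <<'E'
from pl import *
st();plan([((.5545,.232,.1925),.078)])
E
```

```text
t 17.02 tcp [0.5544 0.2318 0.2974] cmd-err [-0.0001 -0.0002 -0.0026] yaw 0.0788 gap 0.0596 F [-0.01 -0.6   0.08] M [-0.03 -0.02  0.02]
[0.0, 0.0, 10.75] [0.0, 0.0, 0.0] n>=1.7
```

carry_out(commands=[[90, [0, 0, 3.5], [0, 0, 0]], [90, [0, 0, 7], [0, 0, 0]], [90, [0, 0, 9.5], [0, 0, 0]], [90, [0, 0, 10.75], [0, 0, 0]], [90, [0, 0, 10.75], [0, 0, 0]], [90, [0, 0, 10.75], [0, 0, 0]]])

```text
t: 17.77
tcp_pos: [0.5561, 0.2324, 0.1931]
ee_rot: [0.679, 0.734, 0.001, 0.0]
wrist_force: [1.1, 0.5, 0.1]
finger_gap: 0.0594
```

```bash
python3 - <<'E'
from pl import *
st();a=ctrl.get_image("scene")[:,:,::-1];b=ctrl.get_image("side")[:,:,::-1];st()
crop(a,270,80,160,120,4,"pics/s11.png");crop(b,250,100,130,100,5,"pics/d11.png")
E
```

```text
t 17.77 tcp [0.5561 0.2324 0.1931] cmd-err [0.0016 0.0004 0.0006] yaw 0.0776 gap 0.0594 F [1.1  0.5  0.11] M [ 0.03  0.01 -0.03]
t 17.88 tcp [0.5559 0.2326 0.193 ] cmd-err [0.0014 0.0006 0.0005] yaw 0.0781 gap 0.0591 F [-0.    0.57  0.11] M [-0.   -0.01  0.  ]
```

View pics/s11.png

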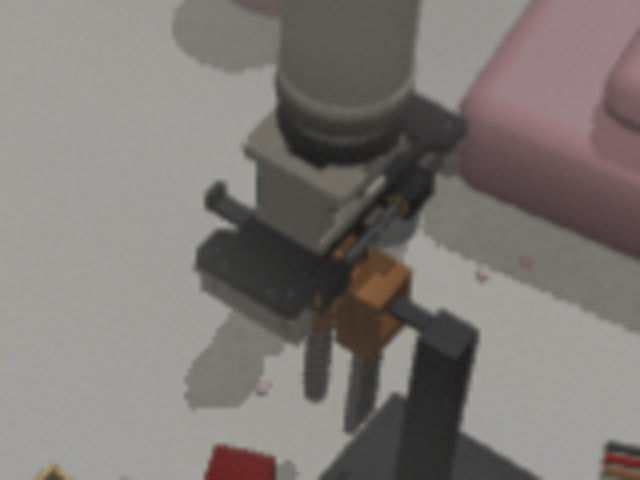

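View pics/d11.png

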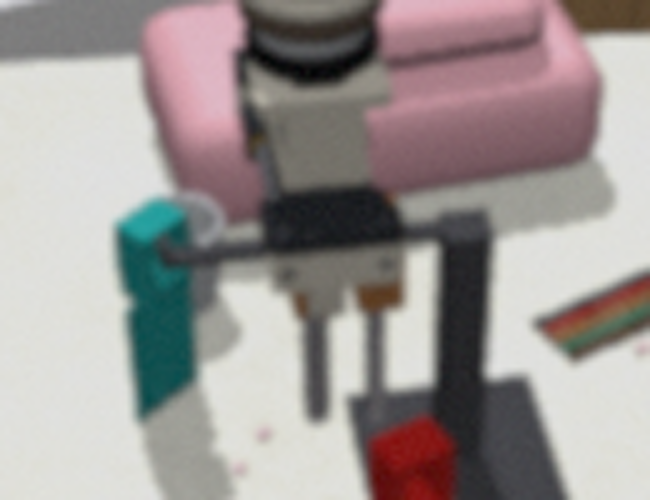

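carry_out(commands=[[255, [0, 0, 0], [0, 0, 0]], [255, [0, 0, 0], [0, 0, 0]], [255, [0, 0, 0], [0, 0, 0]], [255, [0, 0, 0], [0, 0, 0]], [255, [0, 0, -0.8], [0, 0, 0]], [255, [0, 0, -1.65], [0, 0, 0]], [255, [0, 0, -1.65], [0, 0, 0]], [255, [0, 0, -1.65], [0, 0, 0]]])

```text
t: 18.88
tcp_pos: [0.5551, 0.2322, 0.2081]
ee_rot: [0.679, 0.734, 0.0, -0.0]
wrist_force: [-0.1, -0.8, -1.3]
finger_gap: 0.0398
```

```bash
python3 - <<'E'
from pl import *
st();b=ctrl.get_image("side")[:,:,::-1];st()
crop(b,250,100,130,100,5,"pics/d12.png")
json.dump([[.5545,.232,.209],rot(.078).tolist()],open(F,"w"))
plan([((.4299,.2219,.209),.078),((.4299,.2219,.33),.078)])
E
```

```text
t 18.88 tcp [0.5551 0.2322 0.2081] cmd-err [0.0006 0.0002 0.0156] yaw 0.0781 gap 0.0398 F [-0.08 -0.78 -1.35] M [ 0.03 -0.04 -0.07]
t 18.93 tcp [0.5549 0.2322 0.2079] cmd-err [0.0004 0.0002 0.0154] yaw 0.0782 gap 0.0402 F [ 0.54  0.77 -1.13] M [0.04 0.05 0.04]
[-0.04, -12.5, 0.0] [0.0, 0.0, 0.0] n>=2.0
[-0.04, -12.5, -12.1] [0.0, 0.0, 0.0] n>=2.8
```

View pics/d12.png

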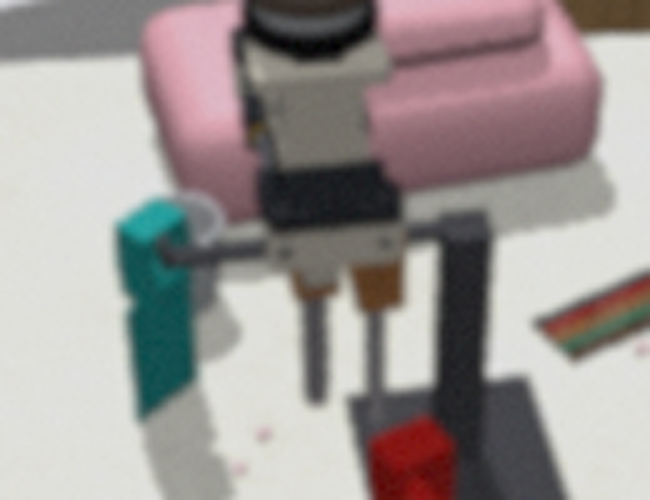

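carry_out(commands=[[255, [0, -1, 0], [0, 0, 0]], [255, [-0.01, -3, 0], [0, 0, 0]], [255, [-0.02, -5.5, 0], [0, 0, 0]], [255, [-0.03, -8, 0], [0, 0, 0]], [255, [-0.04, -10.5, 0], [0, 0, 0]], [255, [-0.04, -12.5, 0], [0, 0, 0]], [255, [-0.04, -12.5, 0], [0, 0, 0]], [255, [-0.04, -12.5, -6], [0, 0, 0]], [255, [-0.04, -12.5, -12.1], [0, 0, 0]], [255, [-0.04, -12.5, -12.1], [0, 0, 0]]])

```text
t: 20.18
tcp_pos: [0.4338, 0.2238, 0.3344]
ee_rot: [0.679, 0.734, 0.006, 0.002]
wrist_force: [0.2, 0.6, -3.2]
finger_gap: 0.04
```

```bash
python3 - <<'E'
from pl import *
st();b=ctrl.get_image("side")[:,:,::-1];st()
crop(b,230,90,150,110,5,"pics/d13.png")
plan([((.42,-.02,.36),.04),((.385,-.2715,.36),.021),((.385,-.2715,.2095),.021)])
E
```

```text
t 20.18 tcp [0.4338 0.2238 0.3344] cmd-err [0.0039 0.0019 0.0044] yaw 0.0778 gap 0.0400 F [ 0.25  0.56 -3.2 ] M [0.07 0.   0.03]
t 20.23 tcp [0.4323 0.2227 0.3314] cmd-err [0.0024 0.0008 0.0014] yaw 0.0777 gap 0.0398 F [ 0.47 -0.35 -1.75] M [-0.02  0.02  0.06]
[-24.04, -2.87, -3.0] [0.0, 0.0, 0.038] n>=3.9
[-48.84, -8.32, -3.0] [0.0, 0.0, 0.057] n>=7.9
[-48.84, -8.32, 12.05] [0.0, 0.0, 0.057] n>=8.2
```

View pics/d13.png

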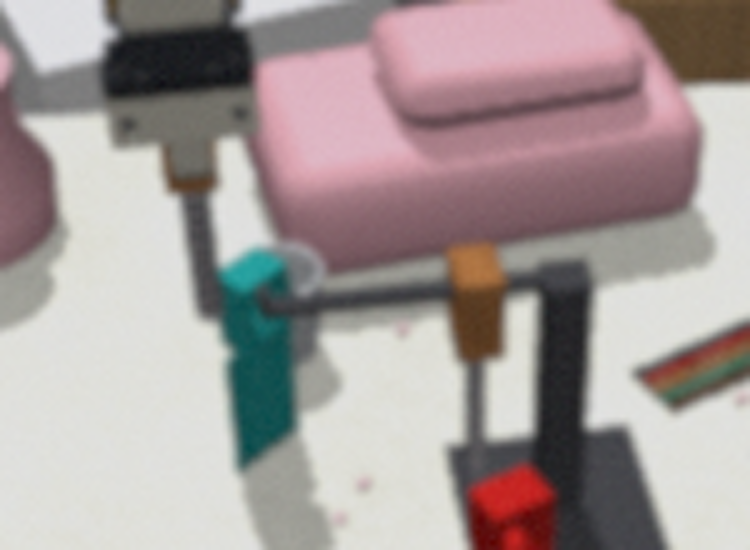

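The middle rasp is free and the rear one hangs alone. Transit to the spare hook.

carry_out(commands=[[255, [-6, -0.7, -1.5], [0, 0, 0.01]], [255, [-12, -1.4, -3], [0, 0, 0.02]], [255, [-18, -2.1, -3], [0, 0, 0.03]], [255, [-24, -2.9, -3], [0, 0, 0.038]], [255, [-30, -4.2, -3], [0, 0, 0.045]], [255, [-36, -5.5, -3], [0, 0, 0.05]], [255, [-42, -6.8, -3], [0, 0, 0.057]], [255, [-46.5, -7.8, -3], [0, 0, 0.057]], [255, [-48.84, -8.32, -3], [0, 0, 0.057]], [255, [-48.84, -8.32, 2], [0, 0, 0.057]], [255, [-48.84, -8.32, 7], [0, 0, 0.057]], [255, [-48.84, -8.32, 10.5], [0, 0, 0.057]]])

```text
t: 21.72
tcp_pos: [0.3836, -0.2704, 0.2196]
ee_rot: [0.7, 0.714, -0.001, -0.003]
wrist_force: [0.1, 0.7, -2.0]
finger_gap: 0.0396
```

carry_out(commands=[[255, [0, 0, 1.55], [0, 0, 0]], [255, [0, 0, 1.55], [0, 0, 0]], [255, [0, 0, 1.55], [0, 0, 0]]])

```text
t: 22.1
tcp_pos: [0.3866, -0.2718, 0.2091]
ee_rot: [0.7, 0.715, 0.001, 0.001]
wrist_force: [-0.1, -0.0, -1.8]
finger_gap: 0.04
```

```bash
python3 - <<'E'
from pl import *
st();b=ctrl.get_image("side")[:,:,::-1];st()
crop(b,220,240,160,120,5,"pics/d14.png")
plan([((.4608,-.2699,.2088),.021)])
E
```

```text
t 22.10 tcp [ 0.3866 -0.2718  0.2091] cmd-err [ 0.0016 -0.0003 -0.0004] yaw 0.0213 gap 0.0400 F [-0.11 -0.02 -1.83] M [ 0.05 -0.02 -0.  ]
t 22.15 tcp [ 0.3868 -0.2719  0.2094] cmd-err [ 0.0018 -0.0004 -0.0001] yaw 0.0212 gap 0.0398 F [-0.08 -0.36 -1.03] M [ 0.09 -0.01 -0.02]
[0.0, 7.58, 0.07] [0.0, 0.0, 0.0] n>=1.2
```

View pics/d14.png

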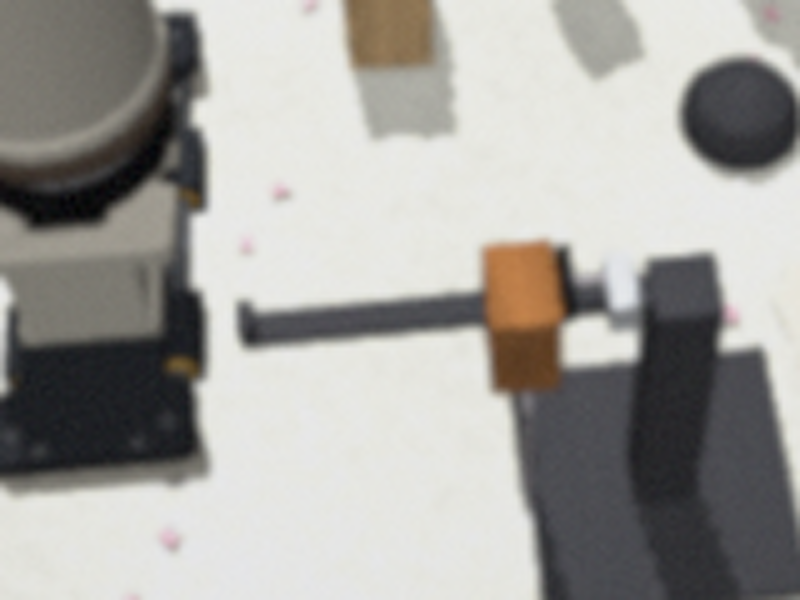

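carry_out(commands=[[255, [0, 1.5, 0.07], [0, 0, 0]], [255, [0, 3, 0.07], [0, 0, 0]], [255, [0, 4.5, 0.07], [0, 0, 0]], [255, [0, 6, 0.07], [0, 0, 0]], [255, [0, 7.58, 0.07], [0, 0, 0]], [255, [0, 7.58, 0.07], [0, 0, 0]], [255, [0, 7.58, 0.07], [0, 0, 0]]])

```text
t: 23.02
tcp_pos: [0.4609, -0.2697, 0.207]
ee_rot: [0.7, 0.714, 0.0, -0.001]
wrist_force: [0.5, -0.7, -1.9]
finger_gap: 0.0396
```

```bash
python3 - <<'E'
from pl import *
st();a=ctrl.get_image("scene")[:,:,::-1];st()
crop(a,120,200,160,120,5,"pics/s15.png")
E
```

```text
t 23.02 tcp [ 0.4609 -0.2697  0.207 ] cmd-err [ 0.0001  0.0002 -0.0018] yaw 0.0210 gap 0.0396 F [ 0.49 -0.66 -1.87] M [ 0.03  0.03 -0.04]
t 23.07 tcp [ 0.4608 -0.2698  0.2071] cmd-err [-0.      0.0001 -0.0017] yaw 0.0207 gap 0.0401 F [-0.66  0.28 -2.28] M [-0.    0.04  0.06]
```

View pics/s15.png

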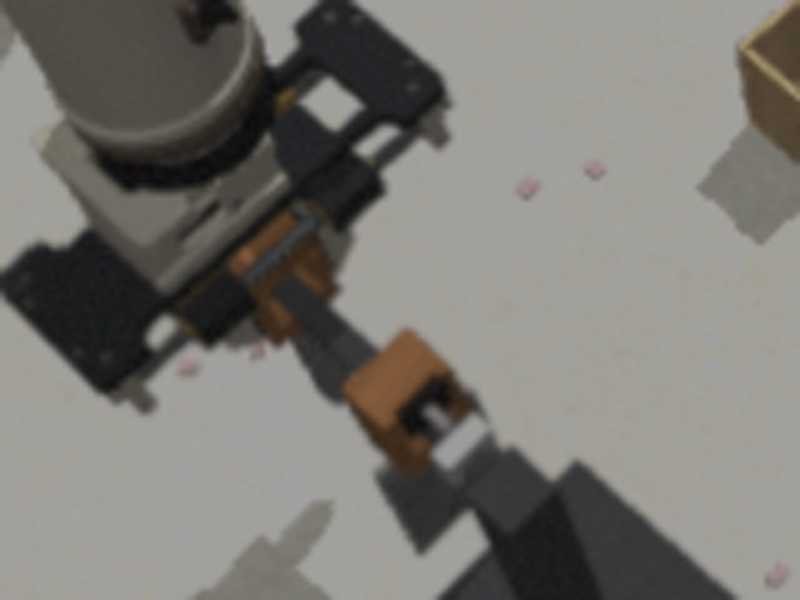

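carry_out(commands=[[255, [0, 0, 0.5], [0, 0, 0]], [255, [0, 0, 1.0], [0, 0, 0]], [255, [0, 0, 1.3], [0, 0, 0]], [255, [0, 0, 1.4], [0, 0, 0]], [255, [0, 0, 1.4], [0, 0, 0]]])

```text
t: 23.7
tcp_pos: [0.4615, -0.2696, 0.1933]
ee_rot: [0.7, 0.715, 0.0, -0.0]
wrist_force: [0.7, 0.6, -2.4]
finger_gap: 0.04
```

carry_out(commands=[[255, [0, 0, 0.05], [0, 0, 0]], [255, [0, 0, 0.05], [0, 0, 0]]])

```text
t: 23.95
tcp_pos: [0.4616, -0.2696, 0.1929]
ee_rot: [0.7, 0.715, 0.0, -0.0]
wrist_force: [-1.0, -0.5, -1.1]
finger_gap: 0.0402
```

carry_out(commands=[[255, [0, 0.8, 0], [0, 0, 0]], [255, [0, 1.8, 0], [0, 0, 0]], [255, [0, 3, 0], [0, 0, 0]], [255, [0, 4.2, 0], [0, 0, 0]], [255, [0, 5, 0], [0, 0, 0]], [255, [0, 5, 0], [0, 0, 0]], [255, [0, 5, 0], [0, 0, 0]]])

```text
t: 24.82
tcp_pos: [0.5111, -0.2686, 0.1927]
ee_rot: [0.7, 0.714, 0.0, -0.001]
wrist_force: [0.0, -0.8, -2.3]
finger_gap: 0.0398
```

carry_out(commands=[[255, [0, 0.2, 0], [0, 0, 0]], [255, [0, 0.4, 0], [0, 0, 0]], [255, [0, 0.4, 0], [0, 0, 0]]])

```text
t: 25.2
tcp_pos: [0.5157, -0.2684, 0.193]
ee_rot: [0.7, 0.715, 0.0, -0.0]
wrist_force: [-0.1, 0.3, -1.9]
finger_gap: 0.0402
```

carry_out(commands=[[255, [0, 0.2, 0], [0, 0, 0]], [255, [0, 0.2, 0], [0, 0, 0]]])

```text
t: 25.45
tcp_pos: [0.5169, -0.2685, 0.1927]
ee_rot: [0.7, 0.714, 0.0, -0.001]
wrist_force: [-2.0, 0.8, -0.4]
finger_gap: 0.04
```

carry_out(commands=[[255, [0, 0.2, 0], [0, 0, 0]], [255, [0, 0.2, 0], [0, 0, 0]]])

```text
t: 25.7
tcp_pos: [0.5179, -0.2686, 0.1926]
ee_rot: [0.7, 0.714, -0.0, -0.002]
wrist_force: [-5.3, -0.0, 1.8]
finger_gap: 0.0396
```

carry_out(commands=[[255, [0, 0.2, 0], [0, 0, 0]], [255, [0, 0.2, 0], [0, 0, 0]]])

```text
t: 25.95
tcp_pos: [0.5191, -0.2685, 0.1924]
ee_rot: [0.7, 0.714, -0.001, -0.002]
wrist_force: [-8.2, 0.7, 3.0]
finger_gap: 0.04
```

carry_out(commands=[[255, [0, 0.2, 0], [0, 0, 0]], [255, [0, 0.2, 0], [0, 0, 0]]])

```text
t: 26.2
tcp_pos: [0.5204, -0.2686, 0.1923]
ee_rot: [0.7, 0.714, -0.001, -0.003]
wrist_force: [-10.1, 0.9, 3.3]
finger_gap: 0.0399
```

```bash
python3 - <<'E'
from pl import *
st();a=ctrl.get_image("scene")[:,:,::-1];b=ctrl.get_image("side")[:,:,::-1];st()
crop(a,150,220,130,100,6,"pics/s16.png");crop(b,255,270,130,100,6,"pics/d16.png")
E
```

```text
t 26.20 tcp [ 0.5204 -0.2686  0.1923] cmd-err [ 0.0596  0.0013 -0.0165] yaw 0.0200 gap 0.0399 F [-10.12   0.87   3.3 ] M [0.22 1.68 0.1 ]
t 26.30 tcp [ 0.5204 -0.2685  0.1923] cmd-err [ 0.0596  0.0014 -0.0165] yaw 0.0200 gap 0.0395 F [-9.62  0.42  2.9 ] M [0.17 1.72 0.09]
```

View pics/s16.png

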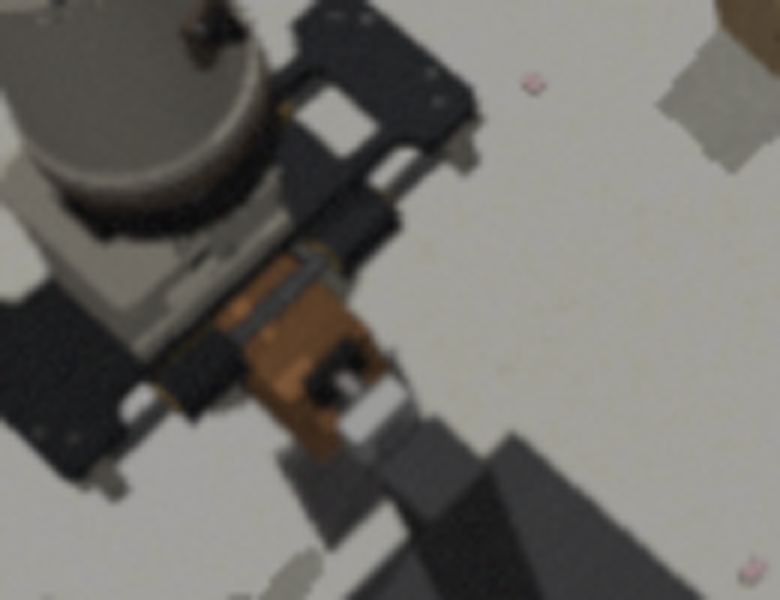

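View pics/d16.png

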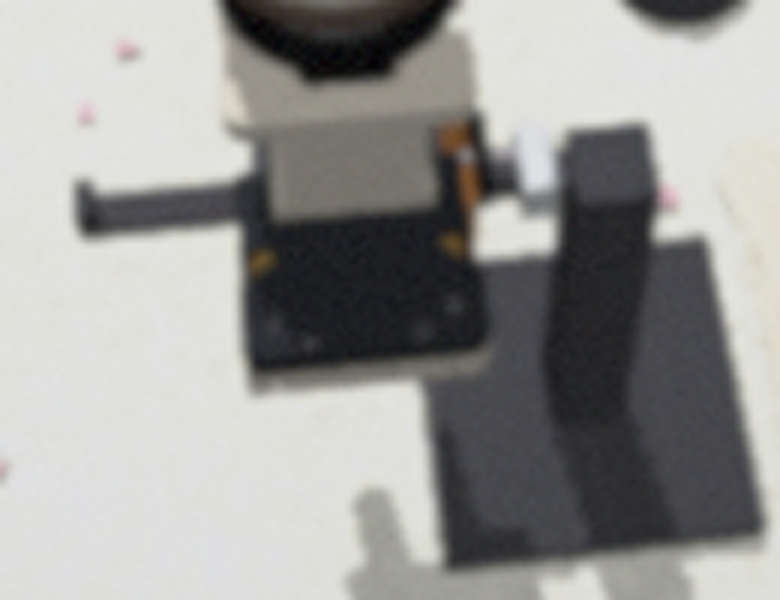

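```bash
python3 - <<'E'
from h import *
S=ctrl.calibration("scene")
p0=proj(S,[.56,-.268,.21]);p1=proj(S,[.57,-.2678,.21]);print("px6 per mm",(p1-p0)*6/10)
g={k:cv2.imread(f"pics/{k}.png",0) for k in("s9","s10","s16")}
for nm,(u,v,w,h) in {"plate":(295,335,62,62),"lowhandle":(270,400,70,60),"blade":(280,450,80,100),"white":(345,375,60,60)}.items():
    T=g["s10"][v:v+h,u:u+w]
    for k in("s9","s16"):
        r=cv2.matchTemplate(g[k][v-30:v+h+30,u-30:u+w+30],T,cv2.TM_CCOEFF_NORMED);_,m,_,l=cv2.minMaxLoc(r);print(nm,k,l[0]-30,l[1]-30,round(m,3))
E
```

```text
px6 per mm [1.88854954 1.71271077]
plate s9 13 14 0.819
plate s16 6 6 0.958
lowhandle s9 12 30 0.353
lowhandle s16 3 5 0.959
blade s9 13 12 0.998
blade s16 6 5 0.995
white s9 0 2 0.959
white s16 0 0 0.994
```

carry_out(commands=[[255, [0, 0, -0.06], [0, 0, 0]], [255, [0, 0.2, -0.06], [0, 0, 0]], [255, [0, 0.2, -0.06], [0, 0, 0]], [255, [0, 0.2, -0.06], [0, 0, 0]]])

```text
t: 26.8
tcp_pos: [0.5219, -0.2685, 0.1924]
ee_rot: [0.7, 0.714, -0.001, -0.003]
wrist_force: [-9.4, 0.6, 1.3]
finger_gap: 0.0398
```

```bash
cat > chk.py <<'E'
from pl import *
import sys
st();a=ctrl.get_image("scene")[:,:,::-1];st()
n=sys.argv[1];crop(a,150,220,130,100,6,f"pics/{n}.png")
g={k:cv2.imread(f"pics/{k}.png",0) for k in("s10",n)}
for nm,(u,v,w,h) in {"plate":(295,335,62,62),"lowhandle":(270,400,70,60),"blade":(280,450,80,100),"white":(345,375,60,60)}.items():
    T=g["s10"][v:v+h,u:u+w]
    r=cv2.matchTemplate(g[n][v-30:v+h+30,u-30:u+w+30],T,cv2.TM_CCOEFF_NORMED);_,m,_,l=cv2.minMaxLoc(r);print(nm,l[0]-30,l[1]-30,round(m,3))
E
python3 chk.py s17
```

```text
t 26.80 tcp [ 0.5219 -0.2685  0.1924] cmd-err [ 0.0611  0.0014 -0.0164] yaw 0.0198 gap 0.0398 F [-9.36  0.62  1.33] M [0.1  1.74 0.07]
t 26.85 tcp [ 0.5219 -0.2685  0.1924] cmd-err [ 0.0611  0.0014 -0.0164] yaw 0.0198 gap 0.0397 F [-9.35 -0.63  0.98] M [0.17 1.75 0.09]
plate 8 8 0.939
lowhandle 4 6 0.94
blade 8 6 0.992
white 0 0 0.989
```

carry_out(commands=[[255, [0, 0.2, 0], [0, 0, 0]], [255, [0, 0.2, 0], [0, 0, 0]], [255, [0, 0.2, 0], [0, 0, 0]]])

```text
t: 27.22
tcp_pos: [0.5232, -0.2685, 0.1924]
ee_rot: [0.7, 0.714, -0.002, -0.004]
wrist_force: [-12.4, 1.1, 2.7]
finger_gap: 0.0401
```

```bash
python3 chk.py s18
```

```text
t 27.23 tcp [ 0.5232 -0.2685  0.1924] cmd-err [ 0.0624  0.0014 -0.0164] yaw 0.0195 gap 0.0401 F [-12.39   1.13   2.65] M [0.22 2.14 0.01]
t 27.27 tcp [ 0.5232 -0.2685  0.1924] cmd-err [ 0.0624  0.0014 -0.0164] yaw 0.0196 gap 0.0403 F [-11.84   0.46   2.75] M [0.23 2.16 0.07]
plate 10 9 0.919
lowhandle 6 7 0.915
blade 10 8 0.994
white -1 1 0.985
```

carry_out(commands=[[255, [0, 0.1, 0], [0, 0, 0]], [255, [0, 0.1, 0], [0, 0, 0]], [255, [0, 0.1, 0], [0, 0, 0]], [255, [0, 0.1, 0], [0, 0, 0]], [255, [0, 0.1, 0], [0, 0, 0]], [255, [0, 0.1, 0], [0, 0, 0]]])

```text
t: 28.02
tcp_pos: [0.5237, -0.2685, 0.1924]
ee_rot: [0.7, 0.714, -0.002, -0.004]
wrist_force: [-13.5, 1.8, 4.5]
finger_gap: 0.0399
```

```bash
python3 chk.py s19
```

```text
t 28.02 tcp [ 0.5237 -0.2685  0.1924] cmd-err [ 0.0629  0.0014 -0.0164] yaw 0.0193 gap 0.0399 F [-13.48   1.84   4.53] M [0.23 2.49 0.07]
t 28.07 tcp [ 0.5237 -0.2685  0.1924] cmd-err [ 0.0629  0.0014 -0.0164] yaw 0.0193 gap 0.0399 F [-13.27   1.01   4.68] M [0.24 2.39 0.11]
plate 11 11 0.904
lowhandle 6 8 0.906
blade 11 9 0.993
white -1 1 0.978
```

View pics/s19.png

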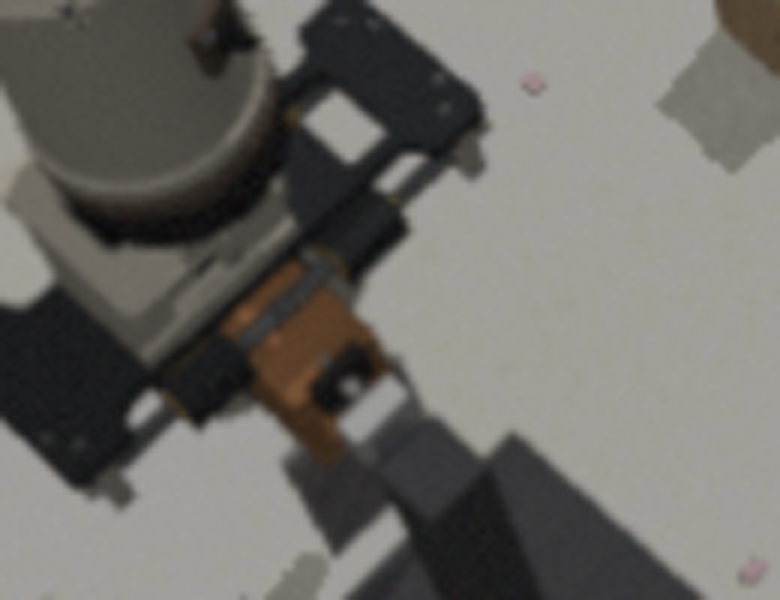

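The plate has shifted ~11 px, about 5 mm of give by vision and at most 8 mm by kinematics, and it has been held over half a second. I'll ease off and release.

carry_out(commands=[[255, [0, -0.3, 0], [0, 0, 0]], [255, [0, -0.6, 0], [0, 0, 0]], [255, [0, -0.9, 0], [0, 0, 0]], [255, [0, -1.15, 0.02], [0, 0, 0]], [255, [0, -1.15, 0.06], [0, 0, 0]], [255, [0, -1.15, 0.06], [0, 0, 0]]])

```text
t: 28.82
tcp_pos: [0.5176, -0.2684, 0.1933]
ee_rot: [0.699, 0.715, 0.001, 0.0]
wrist_force: [-2.5, -0.8, -0.5]
finger_gap: 0.0395
```

```bash
python3 - <<'E'
from pl import *
json.dump([[.5143,-.2688,.1943],rot(.021).tolist()],open(F,"w"))
st();plan([((.5143,-.2688,.30),.021),((.45,-.26,.36),.021)])
E
```

```text
t 28.82 tcp [ 0.5176 -0.2684  0.1933] cmd-err [ 0.0033  0.0004 -0.001 ] yaw 0.0215 gap 0.0395 F [-2.48 -0.75 -0.54] M [ 0.04  0.29 -0.02]
[0.0, 0.0, -10.57] [0.0, 0.0, 0.0] n>=1.7
[1.01, -6.41, -16.57] [0.0, 0.0, 0.0] n>=2.8
```

carry_out(commands=[[255, [0, 0, 0], [0, 0, 0]], [255, [0, 0, 0], [0, 0, 0]]])

```text
t: 29.08
tcp_pos: [0.5175, -0.2684, 0.193]
ee_rot: [0.699, 0.715, 0.001, 0.0]
wrist_force: [0.4, -0.1, -1.7]
finger_gap: 0.04
```

carry_out(commands=[[255, [0, -0.15, 0], [0, 0, 0]], [255, [0, -0.15, 0.03], [0, 0, 0]], [90, [0, -0.15, 0.03], [0, 0, 0]], [90, [0, -0.15, 0.03], [0, 0, 0]], [90, [0, -0.15, 0.03], [0, 0, 0]], [90, [0, -0.15, 0], [0, 0, 0]], [90, [0, -0.15, -2], [0, 0, 0]], [90, [0, -0.15, -6], [0, 0, 0]], [90, [0, -0.15, -10.57], [0, 0, 0]], [90, [0.5, -3, -14], [0, 0, 0]], [90, [1.01, -6.41, -16.57], [0, 0, 0]]])

```text
t: 30.45
tcp_pos: [0.4527, -0.2599, 0.3603]
ee_rot: [0.699, 0.715, 0.001, 0.001]
wrist_force: [0.0, -0.2, -0.8]
finger_gap: 0.0597
```

```bash
python3 - <<'E'
from pl import *
st();a=ctrl.get_image("scene")[:,:,::-1];b=ctrl.get_image("side")[:,:,::-1];st()
crop(a,150,220,130,100,6,"pics/s20.png");crop(b,255,270,130,100,6,"pics/d20.png")
plan([((.43,0,.38),.05),((.591,.2345,.30),.078),((.591,.2345,.1925),.078)])
E
```

```text
t 30.45 tcp [ 0.4527 -0.2599  0.3603] cmd-err [0.0027 0.0001 0.0003] yaw 0.0219 gap 0.0597 F [ 0.03 -0.25 -0.79] M [0.05 0.08 0.02]
t 30.55 tcp [ 0.4511 -0.2612  0.3622] cmd-err [ 0.0011 -0.0012  0.0022] yaw 0.0186 gap 0.0593 F [ 0.17 -0.58 -0.08] M [-0.   -0.04  0.01]
[26.04, -1.45, -2.0] [0.0, 0.0, -0.029] n>=4.2
[49.14, 15.14, 6.0] [0.0, 0.0, -0.057] n>=8.3
[49.14, 15.14, 16.75] [0.0, 0.0, -0.057] n>=8.7
```

View pics/s20.png

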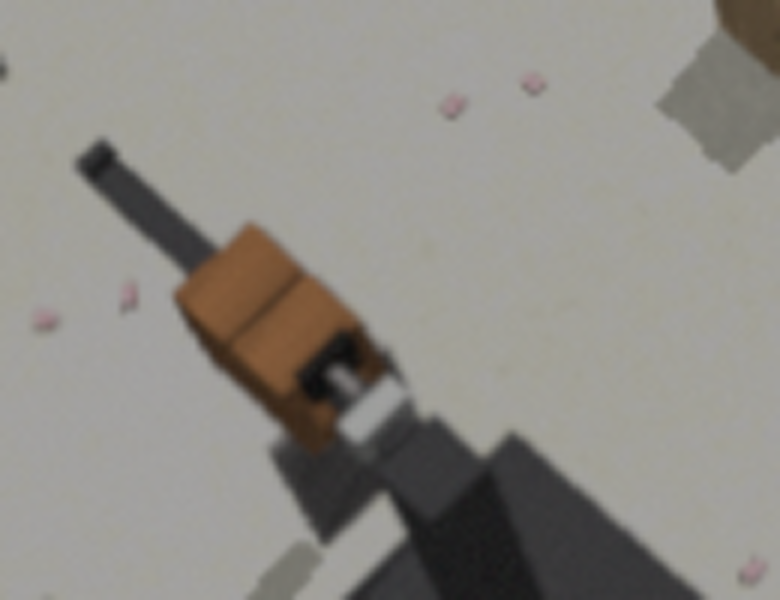

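View pics/d20.png

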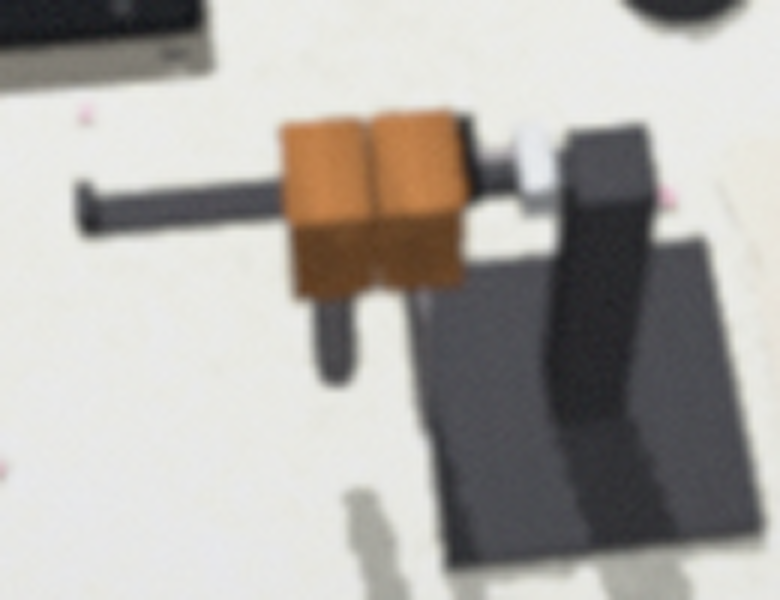

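Both rasps hang on the spare hook. Now the rear one.

carry_out(commands=[[90, [6, 0, -1], [0, 0, -0.01]], [90, [12, -0.5, -2], [0, 0, -0.02]], [90, [18, -1, -2], [0, 0, -0.029]], [90, [24, -1.2, -2], [0, 0, -0.029]], [90, [29, 1, -1], [0, 0, -0.03]], [90, [34, 4.5, 0], [0, 0, -0.04]], [90, [39, 8, 1.5], [0, 0, -0.05]], [90, [44, 11.5, 3], [0, 0, -0.057]], [90, [49.14, 15.14, 5], [0, 0, -0.057]], [90, [49.14, 15.14, 6], [0, 0, -0.057]], [90, [49.14, 15.14, 6], [0, 0, -0.057]]])

```text
t: 31.92
tcp_pos: [0.5928, 0.2345, 0.2965]
ee_rot: [0.679, 0.734, -0.002, -0.001]
wrist_force: [0.8, -0.9, -0.2]
finger_gap: 0.0597
```

carry_out(commands=[[90, [0, 0, 3.5], [0, 0, 0]], [90, [0, 0, 7], [0, 0, 0]], [90, [0, 0, 9.5], [0, 0, 0]], [90, [0, 0, 10.75], [0, 0, 0]], [90, [0, 0, 10.75], [0, 0, 0]], [90, [0, 0, 10.75], [0, 0, 0]]])

```text
t: 32.67
tcp_pos: [0.5946, 0.2348, 0.1933]
ee_rot: [0.679, 0.734, 0.002, 0.0]
wrist_force: [-0.2, -0.2, -0.5]
finger_gap: 0.0594
```

```bash
python3 - <<'E'
from pl import *
st();a=ctrl.get_image("scene")[:,:,::-1];b=ctrl.get_image("side")[:,:,::-1];st()
crop(a,270,80,160,120,4,"pics/s21.png");crop(b,250,100,130,100,5,"pics/d21.png")
E
```

```text
t 32.67 tcp [0.5946 0.2348 0.1933] cmd-err [0.0036 0.0003 0.0008] yaw 0.0776 gap 0.0594 F [-0.21 -0.16 -0.47] M [-0.01 -0.03  0.04]
t 32.77 tcp [0.5945 0.2351 0.1931] cmd-err [0.0035 0.0006 0.0006] yaw 0.0781 gap 0.0594 F [-0.46  0.6  -0.66] M [ 0.02 -0.01 -0.02]
```

View pics/s21.png

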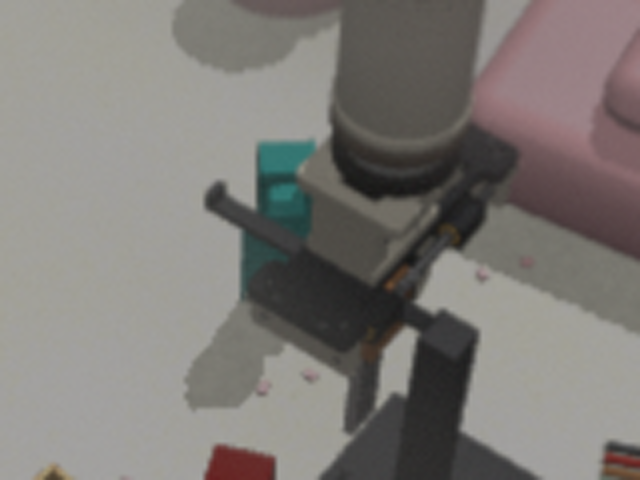

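View pics/d21.png

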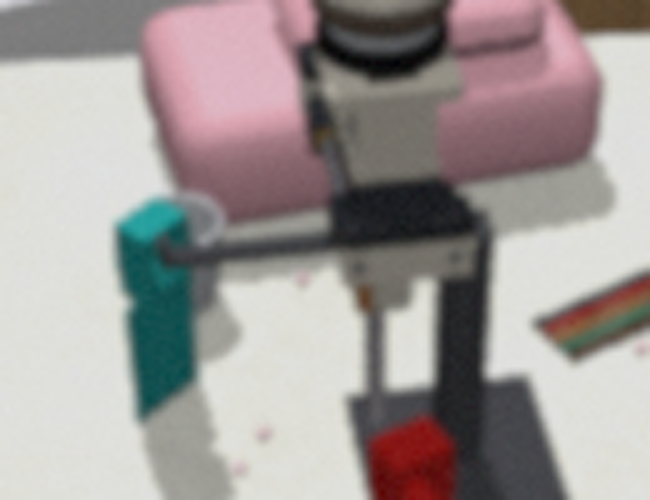

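carry_out(commands=[[90, [0, -0.35, 0], [0, 0, 0]], [90, [0, -0.35, 0], [0, 0, 0]], [255, [0, -0.35, 0], [0, 0, 0]], [255, [0, -0.35, 0], [0, 0, 0]], [255, [0, -0.35, 0], [0, 0, 0]], [255, [0, -0.35, 0], [0, 0, 0]], [255, [0, -0.35, -0.8], [0, 0, 0]], [255, [0, -0.35, -1.65], [0, 0, 0]], [255, [0, -0.35, -1.65], [0, 0, 0]], [255, [0, -0.35, -1.65], [0, 0, 0]]])

```text
t: 34.02
tcp_pos: [0.5901, 0.2344, 0.2081]
ee_rot: [0.679, 0.734, 0.0, -0.0]
wrist_force: [0.2, -0.7, -2.4]
finger_gap: 0.0397
```

```bash
python3 - <<'E'
from pl import *
json.dump([[.5895,.2342,.209],rot(.078).tolist()],open(F,"w"))
st();b=ctrl.get_image("side")[:,:,::-1];st()
crop(b,250,100,130,100,5,"pics/d22.png")
d=np.array([np.cos(.081),np.sin(.081)])
q=np.array([.5895,.2342])-.162*d;print(q)
plan([((q[0],q[1],.209),.078),((q[0],q[1],.30),.078)])
E
```

```text
t 34.02 tcp [0.5901 0.2344 0.2081] cmd-err [ 0.0006  0.0002 -0.0009] yaw 0.0781 gap 0.0397 F [ 0.21 -0.67 -2.36] M [-0.    0.05  0.02]
t 34.08 tcp [0.59   0.2343 0.2079] cmd-err [ 0.0005  0.0001 -0.0011] yaw 0.0782 gap 0.0399 F [ 0.2  -0.44 -3.46] M [0.05 0.01 0.02]
[0.42803115 0.22109234]
[-0.05, -16.2, 0.0] [0.0, 0.0, 0.0] n>=2.6
[-0.05, -16.2, -9.1] [0.0, 0.0, 0.0] n>=3.0
```

View pics/d22.png

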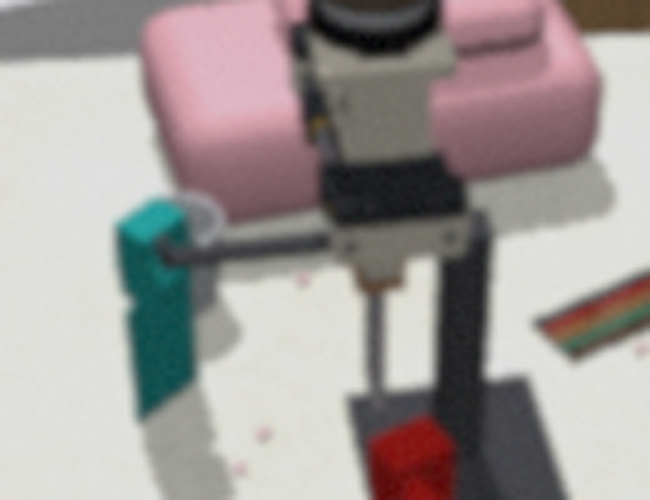

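Centred in the grip and lifted. Sliding off the hook and up.

carry_out(commands=[[255, [0, -1, 0], [0, 0, 0]], [255, [-0.01, -3, 0], [0, 0, 0]], [255, [-0.02, -5.5, 0], [0, 0, 0]], [255, [-0.02, -8, 0], [0, 0, 0]], [255, [-0.03, -10.5, 0], [0, 0, 0]], [255, [-0.04, -13, 0], [0, 0, 0]], [255, [-0.05, -15, 0], [0, 0, 0]], [255, [-0.05, -16.2, 0], [0, 0, 0]], [255, [-0.05, -16.2, 0], [0, 0, 0]], [255, [-0.05, -16.2, -5], [0, 0, 0]], [255, [-0.05, -16.2, -9.1], [0, 0, 0]]])

```text
t: 35.45
tcp_pos: [0.4296, 0.2213, 0.3005]
ee_rot: [0.679, 0.734, 0.001, -0.0]
wrist_force: [0.6, 1.5, -3.0]
finger_gap: 0.0395
```

```bash
python3 - <<'E'
from pl import *
st();b=ctrl.get_image("side")[:,:,::-1];st()
crop(b,230,90,150,160,3.6,"pics/d23.png")
plan([((.4955,.0277,.30),-.05)])
E
```

```text
t 35.45 tcp [0.4296 0.2213 0.3005] cmd-err [0.0016 0.0002 0.0005] yaw 0.0777 gap 0.0395 F [ 0.56  1.48 -3.04] M [ 0.06 -0.05 -0.06]
t 35.50 tcp [0.4321 0.2228 0.3062] cmd-err [0.0041 0.0018 0.0062] yaw 0.0778 gap 0.0400 F [0.73 1.98 1.28] M [ 0.13  0.02 -0.02]
[-19.81, 5.22, 0.0] [0.0, 0.0, 0.128] n>=3.3
```

View pics/d23.png

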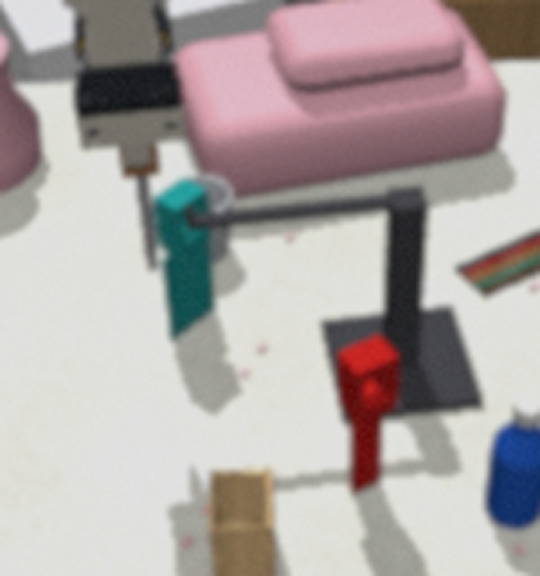

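carry_out(commands=[[255, [-4, 1, 0], [0, 0, 0.03]], [255, [-9, 2.5, 0], [0, 0, 0.06]], [255, [-14, 4, 0], [0, 0, 0.1]], [255, [-18, 5, 0], [0, 0, 0.128]], [255, [-19.81, 5.22, 0], [0, 0, 0.128]], [255, [-19.81, 5.22, 0], [0, 0, 0.128]], [255, [-19.81, 5.22, 0], [0, 0, 0.128]]])

```text
t: 36.38
tcp_pos: [0.4963, 0.0291, 0.2987]
ee_rot: [0.724, 0.69, 0.001, -0.001]
wrist_force: [-0.6, 0.2, -3.5]
finger_gap: 0.0401
```

```bash
python3 - <<'E'
from pl import *
st();a=ctrl.get_image("scene")[:,:,::-1];b=ctrl.get_image("side")[:,:,::-1];st()
crop(a,230,150,120,100,6,"pics/s24.png");crop(b,255,170,90,90,6,"pics/d24.png")
E
```

```text
t 36.38 tcp [0.4963 0.0291 0.2987] cmd-err [ 0.0008  0.0014 -0.0013] yaw -0.0486 gap 0.0401 F [-0.62  0.16 -3.53] M [0.11 0.06 0.05]
t 36.48 tcp [0.4961 0.0294 0.2988] cmd-err [ 0.0006  0.0017 -0.0012] yaw -0.0475 gap 0.0400 F [-0.12 -0.12 -2.18] M [0.04 0.02 0.04]
```

View pics/s24.png

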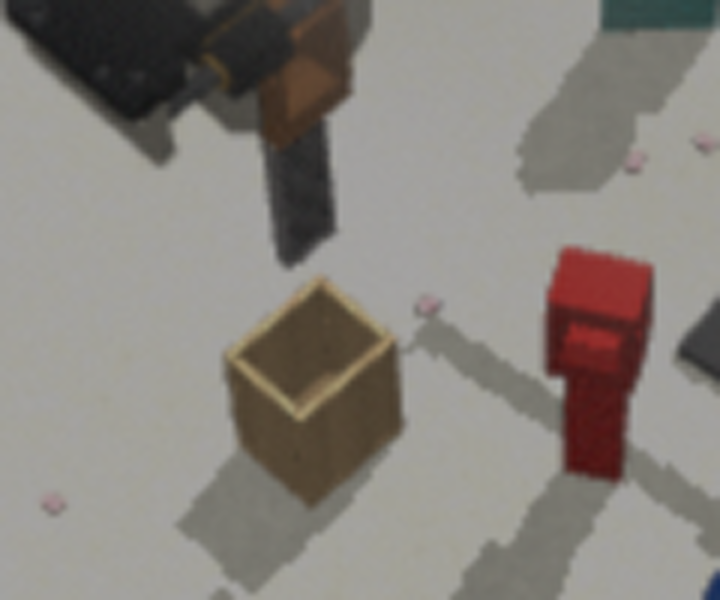

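View pics/d24.png

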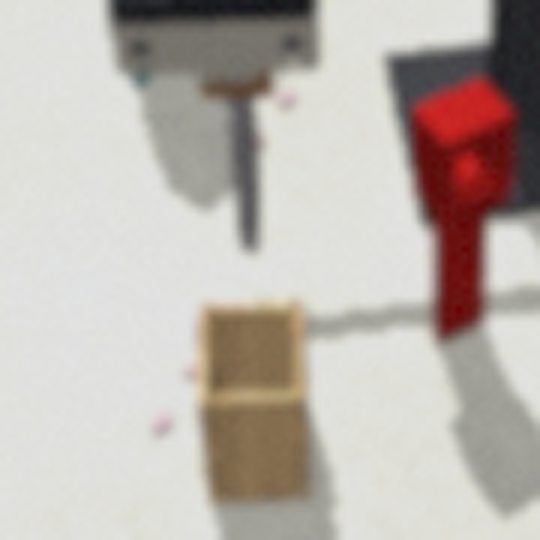

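```bash
python3 - <<'E'
from pl import *
S=ctrl.calibration("scene");D=ctrl.calibration("side")
a=((300+.5)/6-.5+230,(252+.5)/6-.5+150);b=((248+.5)/6-.5+255,(247+.5)/6-.5+170)
print(tri(S,a,D,b)); 
for z in(.15,.16): print(onz(S,*a,z),onz(D,*b,z))
E
```

```text
(array([0.49549044, 0.02618257, 0.15611583]), np.float64(0.0046109297807528605))
[0.49036884 0.03075149 0.15      ] [0.49672887 0.02916641 0.15      ]
[0.49550309 0.02644867 0.16      ] [0.49690904 0.020131   0.16      ]
```

carry_out(commands=[[255, [-0.1, 0, 3], [0, 0, 0]], [255, [-0.1, 0, 6], [0, 0, 0]], [255, [-0.1, 0, 8], [0, 0, 0]], [255, [-0.1, 0, 10], [0, 0, 0]], [255, [-0.1, 0, 12], [0, 0, 0]], [255, [-0.1, 0, 13.5], [0, 0, 0]], [255, [-0.1, 0, 13.5], [0, 0, 0]]])

```text
t: 37.35
tcp_pos: [0.4953, 0.0276, 0.1629]
ee_rot: [0.724, 0.69, -0.0, -0.001]
wrist_force: [-1.4, -0.4, -3.0]
finger_gap: 0.0404
```

```bash
python3 - <<'E'
from pl import *
st();b=ctrl.get_image("side")[:,:,::-1];a=ctrl.get_image("scene")[:,:,::-1];st()
crop(b,255,170,90,90,6,"pics/d25.png");crop(a,230,150,120,100,6,"pics/s25.png")
E
```

```text
t 37.35 tcp [0.4953 0.0276 0.1629] cmd-err [-2.000e-04 -1.000e-04 -1.371e-01] yaw -0.0486 gap 0.0404 F [-1.38 -0.42 -2.96] M [ 0.01  0.02 -0.04]
t 37.45 tcp [0.4966 0.0273 0.1643] cmd-err [ 0.0011 -0.0004 -0.1357] yaw -0.0493 gap 0.0402 F [ 0.09 -0.88 -2.46] M [-0.01 -0.02  0.01]
```

View pics/d25.png

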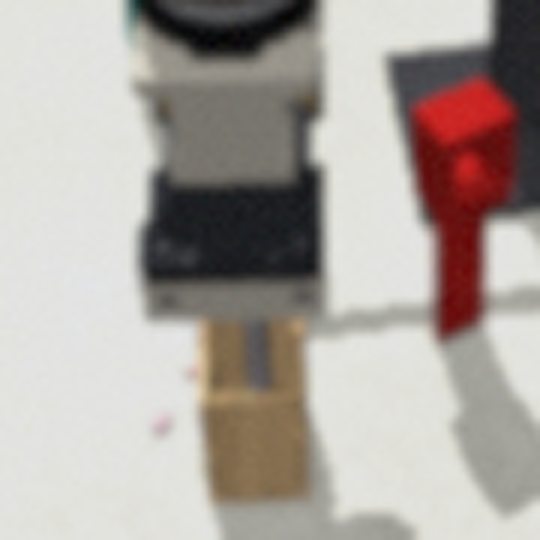

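View pics/s25.png

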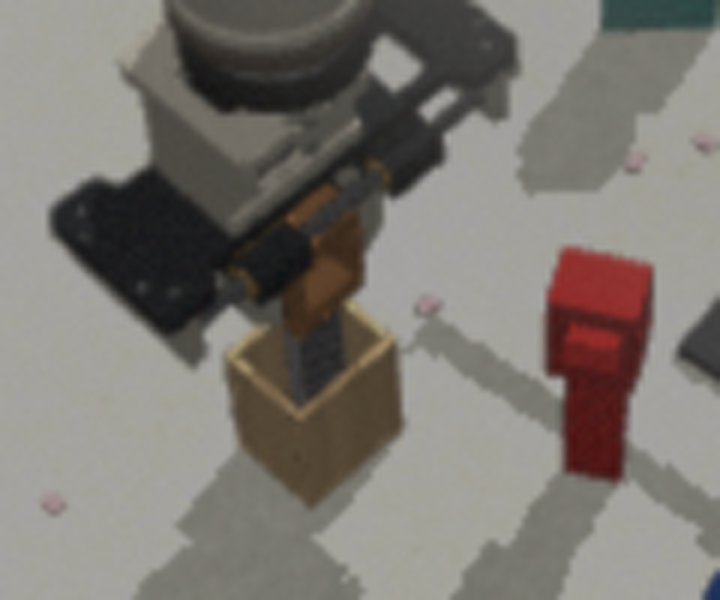

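carry_out(commands=[[255, [0, 0, 0.8], [0, 0, 0]], [255, [0, 0, 1.5], [0, 0, 0]], [255, [0, 0, 1.8], [0, 0, 0]], [255, [0, 0, 1.8], [0, 0, 0]], [255, [0, 0, 1.8], [0, 0, 0]]])

```text
t: 38.08
tcp_pos: [0.4963, 0.027, 0.146]
ee_rot: [0.725, 0.689, 0.0, -0.0]
wrist_force: [-0.7, -0.6, -2.9]
finger_gap: 0.0403
```

carry_out(commands=[[255, [0, 0, 0.1], [0, 0, 0]], [255, [0, 0, 0.2], [0, 0, 0]], [255, [0, 0, 0.2], [0, 0, 0]]])

```text
t: 38.45
tcp_pos: [0.4961, 0.027, 0.1438]
ee_rot: [0.724, 0.689, 0.0, -0.0]
wrist_force: [1.0, 0.4, -2.4]
finger_gap: 0.0399
```

carry_out(commands=[[255, [0, 0, 0.1], [0, 0, 0]], [255, [0, 0, 0.15], [0, 0, 0]], [255, [0, 0, 0.15], [0, 0, 0]]])

```text
t: 38.83
tcp_pos: [0.4962, 0.027, 0.1425]
ee_rot: [0.724, 0.689, 0.0, -0.0]
wrist_force: [-0.8, 0.5, -0.9]
finger_gap: 0.0396
```

Floor contact has begun. I'll open, rise and check.

carry_out(commands=[[255, [0, 0, 0.05], [0, 0, 0]], [255, [0, 0, 0.05], [0, 0, 0]], [90, [0, 0, 0.05], [0, 0, 0]], [90, [0, 0, 0.05], [0, 0, 0]], [90, [0, 0, 0.05], [0, 0, 0]], [90, [0, 0, 0], [0, 0, 0]], [90, [0, 0, -2], [0, 0, 0]], [90, [0, 0, -6], [0, 0, 0]], [90, [0, 0, -11], [0, 0, 0]], [90, [0, 0, -17], [0, 0, 0]], [90, [0, -10, -20], [0, 0, 0]], [90, [0, -10, -20], [0, 0, 0]]])

```text
t: 40.33
tcp_pos: [0.3949, 0.032, 0.3435]
ee_rot: [0.724, 0.689, 0.001, 0.0]
wrist_force: [0.9, 0.0, 0.4]
finger_gap: 0.0594
```

```bash
python3 - <<'E'
from pl import *
st();b=ctrl.get_image("side")[:,:,::-1];a=ctrl.get_image("scene")[:,:,::-1];st()
cv2.imwrite("pics/d26.png",b);cv2.imwrite("pics/s26.png",a)
crop(b,255,170,90,90,6,"pics/d26c.png");crop(a,150,170,230,170,3.4,"pics/s26c.png")
E
```

```text
t 40.33 tcp [0.3949 0.032  0.3435] cmd-err [-0.1006  0.0043  0.0435] yaw -0.0497 gap 0.0594 F [0.87 0.02 0.43] M [ 0.07  0.   -0.01]
t 40.42 tcp [0.3937 0.032  0.3438] cmd-err [-0.1018  0.0043  0.0438] yaw -0.0490 gap 0.0595 F [ 1.26 -0.69 -0.23] M [ 0.02 -0.04 -0.  ]
```

View pics/d26.png

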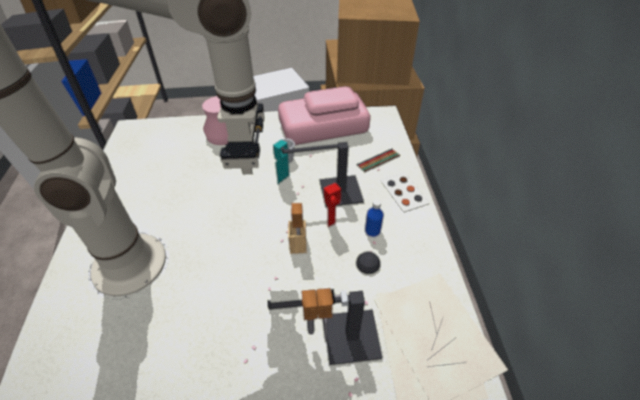

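View pics/s26c.png

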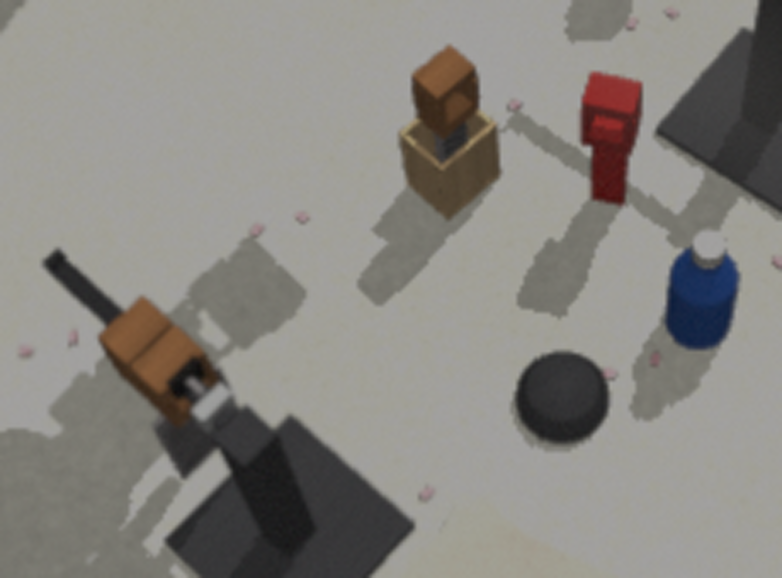

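View pics/d26c.png

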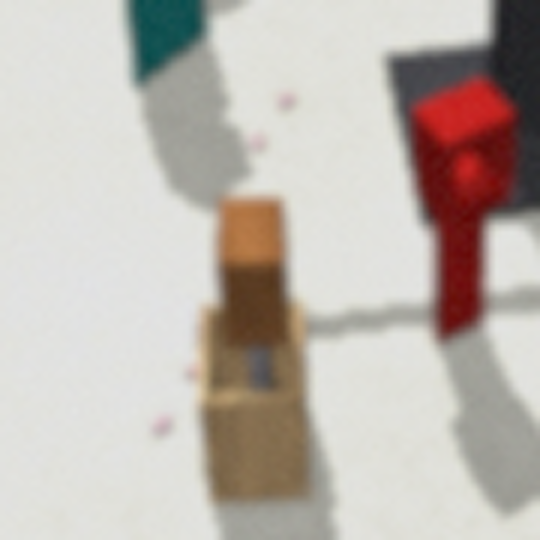

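```bash
python3 - <<'E'
from pl import *
print(ctrl.sign_off())
E
```

```text
the job is handed in; nothing more can be done
None
```

The job is done and handed in at about 40 s of the 72 s. The front and middle rasps hang on the spare hook, and the rear rasp stands blade down in the caddy.

- **Front rasp:** I pushed it back until the stop gave about 5–6 mm, by arm travel and by the camera shift, with 7.4 N on the wrist. I held it over half a second, eased off and let it go.
- **Middle rasp:** I pushed it through the front one until the stop gave about 4.5–6 mm by the camera, and held that for over half a second too. Here the checks disagreed: the wrist force reached 13 N, which on spring force alone would mean about 11 mm. I took the extra for friction on the strip. Arm travel after contact was at most about 8 mm, and the plate's shift in the picture agrees with the smaller figure, so I read it as not rammed.
- **Last pictures:** Both moved rasps hang flush against each other and the stop. The rear rasp is upright in the caddy. The bottle, the dome and both look-alikes look unmoved; I did not look closely at the tin at the end. The gripper was about 10 cm to the side and well above the caddy, touching nothing.

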